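Load salvaged motors into the indexing carousel and lock it

ROBOT

A 6-joint arm with a two-finger parallel gripper is mounted at the origin on the work surface. World frame = base frame: x ahead of the robot, y to its left, z up, the work surface at z = 0. Lengths are in mm, angles in rad, forces in N, time in s.
With the tool pointing down it reaches from about 350 to 975 mm from the base axis. Payload 7.1 kg.
Tool frame: the origin (TCP) lies at the very end of the fingers, on their centre line; the grasp point (between the pads) lies 19 mm behind it; x points along the fingers, y is the direction in which the jaws open and shut, and the axes are right-handed (so a half turn about x gives the same grasp; the last joint's range is limited). The gripper opens to 88 mm and grips with 3 to 60 N. Pads are 20 mm wide; open, the fingers measure 115 mm over their backs; the gripper's body (75 mm by 178 mm) begins 61 mm behind the grasp point.
Start: joints at [1.173, 0.423, 1.63, -0, 1.089, -0.019], TCP at [231.096, 580.689, 222.675] pointing down, gripper open.
Joint ranges: [-3, 3], [-0.9, 2.11], [0.09, 2.58], [-1.31, 4.45], [0.11, 2.69], [-2.54, 2.54]. Speed limits (rad/s): [2.39, 2.39, 3.01, 3.14, 3.14, 3.14].

INTERFACE

Orientations are given as a rotation vector (axis times angle).
In Python, from workcell import ctrl gives the robot as it stands. The module is installed in compiled form; this text tells all that it offers.
- The arm moves only by the tool carry_out, never from a script. Its argument "commands" is a list of rows, each a list of 6 numbers: the shift along the tool's x, y, z in m, then the turn, a rotation vector about the tool's x, y, z in degrees. In form: [[tx, ty, tz, rx, ry, rz], ...]. A call has 1 to 8 rows; each row shifts and turns the pose as measured when the row begins, along the tool's axes as they then stand; what a row does not reach is not made up. A row lasts 1/8 s, in which the tool goes at most 62.5 mm and 10.7 degrees, less where a joint would pass 70% of its speed; a pose out of reach is approached as far as the arm can. A call with a gripper value outside its range is refused whole. "grip" is the closure, from 0 (fully open) to 1 (shut), set as the call begins (left out, the last holds). The fingers move at their own pace and stop on an object; the grip force is fixed at half the most. Time passes only in rows, so rows that do not move let the fingers close. It gives the time, the measured TCP pose, the force and the opening at its end, in the units of the state.
- ctrl.get_obs(): the state, without advancing time (a new reading comes with each control period).
- ctrl.get_image(name): name is "scene" or "top"; returns a dict with "pixels" (400x640x3 uint8, blue, green, red), "intrinsics" (3x3 intrinsics, pixels), "dist_coeffs" ([k1, k2, p1, p2, k3] as OpenCV has them; the pictures are not rectified), "rvec" (rotation vector, rad) and "tvec" (3), from world to camera coordinates, as OpenCV has them. Camera axes: x right, y down, z forward; pixel columns grow to the right and rows downward; lengths in mm; the calibration is good to about 2 mm. A picture is of the moment at which its call begins. There is no depth.
- ctrl.close_job(): hands the job in, once; it reports no verdict.
The state is a dict: "t": time; "qpos": joint angles; "qvel": joint speeds; "joint_torque": joint torques, N m; "ee_pos": TCP position; "orientation": TCP orientation; "ft_force": force on the tool from outside, world axes, zero at the start; "moment": the same for the moment, N m; "width": finger opening in mm.
Only numpy, scipy, OpenCV 4.12 (cv2) and the standard library are available. Lean on these libraries where they do the work, as an engineer would, in place of code of your own. Each camera call takes 0.05 s, during which the arm holds its last target. There are 200 camera calls.

TASK

Draw the lock pin out of the carousel's bracket, parking it upright in the wooden stand, then load the motors that are on the bench, shortest first and tallest last: stand each one fully down in the empty pocket at the loading tongue and then turn the carousel one click anticlockwise (seen from above), before loading the next. When the last motor has been clicked on as well, put the lock pin back, all the way down through the eyelet, so that the wheel is locked; leave the other things on the bench alone.

Things in the scene. Friction and masses are not known exactly. Their poses are not given: they have to be found in the camera images.
- load (a point): loading position: centre of whichever pocket stands at the tongue, on the wheel's deck, 95 mm from the axis along the base's +y, 30 mm above the bench; frame as the base's. The wheel's six pockets, 60 degrees apart, are grey upright cups on the deck, open below: inner diameter 51 mm, outer 61 mm, rim 22 mm above the deck. A motor set down in one stands on the deck
- next (a point): centre of the next pocket position, 60 degrees anticlockwise (from above) from the loading position, same height: where a loaded motor gets to by one click
- eyelet (a point): centre of the eyelet's top face: a vertical 16 mm hole in a 10 mm thick aluminium plate (36 x 32 mm), top 75 mm above the bench, 145 mm from the axis, on a post outside it. Below pass pairs of upright rim studs (20 to 38 mm above the bench, 15 mm free between the two); in a click one pair stands under the eyelet, and the pin goes down between them and locks the wheel
- wheel (a joint): turn of the wheel in rad, about 0 at the start, growing anticlockwise from above, stops at -0.3 and 5.6. It clicks at multiples of 1.047 (60 degrees): a sprung roller drops between two studs and centres the wheel to about 0.01 rad. It takes 0.16 N m at most to leave a click; between clicks it stays where it is left (friction 0.02 N m). With the pin in it cannot turn
- knob (a point): grip point of the wheel's knob, on the wheel's axis, 93 mm above the bench: an upright flat black bar 76 mm long (along this frame's x), 16 mm thick (along y), from 70 to 108 mm above the bench, on a 32 mm round hub below 70 mm. The frame turns with the wheel
- pin: lock pin: steel shaft 12 mm in diameter, 60 mm long, tip tapered to 5 mm over 9 mm, under a black round grip 25 mm in diameter, 44 mm high; 80 g. Origin at the tip, z up along the pin; the grip is from z = 60 to 104 mm. It starts fully down in the eyelet, shoulder on the plate, tip 60 mm below the eyelet's top
- stand_hole (a point): centre of the mouth of the hole in the fixed wooden pin stand, a block 70 x 70 mm and 75 mm high, this point on its top; the hole is vertical, 18 mm wide, 65 mm deep, so that the pin stands in it with the shoulder of its grip on the block's top, its tip 60 mm below. Its place differs from run to run
- motor_a: salvaged electric motor, a round steel can 46 mm in diameter, its lowest 25 mm a dark, heavy gearbox, and 60 mm high (the shortest of the four kinds), standing upright on the bench, with an 8 mm shaft stub 8 mm high on top; about 200 g. Origin at the centre of its underside, z up. Absent in some runs (None all along)
- motor_b: salvaged electric motor, a round steel can 46 mm in diameter, its lowest 25 mm a dark, heavy gearbox, and 73 mm high (the second shortest of the four kinds), standing upright on the bench, with an 8 mm shaft stub 8 mm high on top; about 252 g. Origin at the centre of its underside, z up. Absent in some runs (None all along)
- motor_c: salvaged electric motor, a round steel can 46 mm in diameter, its lowest 25 mm a dark, heavy gearbox, and 86 mm high (the third shortest of the four kinds), standing upright on the bench, with an 8 mm shaft stub 8 mm high on top; about 304 g. Origin at the centre of its underside, z up. Absent in some runs (None all along)
- motor_d: salvaged electric motor, a round steel can 46 mm in diameter, its lowest 25 mm a dark, heavy gearbox, and 99 mm high (the tallest of the four kinds), standing upright on the bench, with an 8 mm shaft stub 8 mm high on top; about 356 g. Origin at the centre of its underside, z up. Absent in some runs (None all along)
- partsbox: bystander: open clear plastic parts box, 90 x 120 x 45 mm, origin at the centre of its underside
- driver: bystander: screwdriver lying on the bench
- drive: bystander: opened hard drive lying flat, 100 x 147 x 28 mm, origin at the centre of its underside
- bell: bystander: brass bell-shaped turning, 64 mm wide and 62 mm high
- base: fixed carousel base, placed differently in each run: round plywood plate of radius 155 mm, 12 mm thick; origin on the wheel's axis at bench level, z up. Along its +y a 60 mm wide plywood tab, the loading tongue, sticks out to 190 mm from the axis. At 60 degrees from +x towards +y stands the lock bracket, along +x the click stop (to 196 mm, 42 mm high)
Mind the look-alikes: they are no part of the job. Leave any green or yellow look-alike of the pin alone.

How it is judged (in metres and radians):
On the way, in this order (a step that is already met when the one before it is completed fails the run):
1. the lock pin is parked upright in the hole of the stand (horizontal distance between pin and stand_hole below 0.01 m and z of pin in the frame of stand_hole below -0.045 m and angle between pin's own z axis and vertical below 0.2 rad), for 0.2 s.
2. motor_a stands seated in the pocket at the loading tongue (horizontal distance between motor_a and load below 0.01 m and z of motor_a in the frame of load between -0.006 and 0.006 m and angle between motor_a's own z axis and vertical below 0.12 rad), for 0.2 s.
3. motor_a has been carried one click on (horizontal distance between motor_a and next below 0.01 m and z of motor_a in the frame of next between -0.006 and 0.006 m and angle between motor_a's own z axis and vertical below 0.12 rad), for 0.2 s.
4. motor_b stands seated in the pocket at the loading tongue (horizontal distance between motor_b and load below 0.01 m and z of motor_b in the frame of load between -0.006 and 0.006 m and angle between motor_b's own z axis and vertical below 0.12 rad), for 0.2 s.
5. motor_b has been carried one click on (horizontal distance between motor_b and next below 0.01 m and z of motor_b in the frame of next between -0.006 and 0.006 m and angle between motor_b's own z axis and vertical below 0.12 rad), for 0.2 s.
6. motor_c stands seated in the pocket at the loading tongue (horizontal distance between motor_c and load below 0.01 m and z of motor_c in the frame of load between -0.006 and 0.006 m and angle between motor_c's own z axis and vertical below 0.12 rad), for 0.2 s.
7. motor_c has been carried one click on (horizontal distance between motor_c and next below 0.01 m and z of motor_c in the frame of next between -0.006 and 0.006 m and angle between motor_c's own z axis and vertical below 0.12 rad), for 0.2 s.
8. motor_d stands seated in the pocket at the loading tongue (horizontal distance between motor_d and load below 0.01 m and z of motor_d in the frame of load between -0.006 and 0.006 m and angle between motor_d's own z axis and vertical below 0.12 rad), for 0.2 s.
9. motor_d has been carried one click on (horizontal distance between motor_d and next below 0.01 m and z of motor_d in the frame of next between -0.006 and 0.006 m and angle between motor_d's own z axis and vertical below 0.12 rad), for 0.2 s.
At the end, for the whole second after the job is handed in: All motors present stand upright (7 deg) on the deck in neighbouring pockets (height 6 mm, radius 10 mm), in order of length, at rest; the pin is upright (7 deg) in the eyelet (7 mm off centre at most), its shoulder within 8 mm of the plate, at rest (horizontal distance between motor_a and knob between 0.085 and 0.105 m and z of motor_a in the frame of load between -0.006 and 0.006 m and angle between each of motor_a, motor_b, motor_c, motor_d, pin's own z axis and vertical below 0.12 rad and linear speed of each of motor_a, motor_b, motor_c, motor_d, pin below 0.02 m/s and horizontal distance between motor_b and knob between 0.085 and 0.105 m and z of motor_b in the frame of load between -0.006 and 0.006 m and horizontal distance between motor_c and knob between 0.085 and 0.105 m and z of motor_c in the frame of load between -0.006 and 0.006 m and horizontal distance between motor_d and knob between 0.085 and 0.105 m and z of motor_d in the frame of load between -0.006 and 0.006 m and horizontal distance between pin and eyelet below 0.007 m and z of pin in the frame of eyelet below -0.052 m and velocity of joint wheel below 0.05 rad/s and horizontal distance between motor_a and motor_b below 0.112 m and horizontal distance between any of motor_a, motor_b and motor_c below 0.112 m and horizontal distance between any of motor_a, motor_b, motor_c and motor_d below 0.112 m); the robot touches nothing.
It fails at once if a bystander (clear parts box, screwdriver, hard drive, brass bell) is shifted by more than 30 mm (distance of any of partsbox, driver, drive, bell from where it was at the start of the episode above 0.03 m).
Of motor_a, motor_b, motor_c, motor_d only 2 to 4 are there at a start; the rules pass over those that are not, and their reading is None.
At some moment in a run one of motor_a, motor_b, motor_c, motor_d may be knocked a few centimetres aside while the robot is not near it.
It also fails if it takes over 210 s, if anything falls off the work surface, if the arm or the gripper's body presses on something with over 40 N, if the wrist force passes 120 N, or if a joint passes its speed limit or range.

## Working session

There is one attempt and no reset: what is moved stays moved. The work goes in short steps, Python scripts to look and compute and a tool call to move; the robot and the scene stay as the last step left them, time stands still between calls to the robot, and variables do not carry over. Pictures are saved under pics/ and viewed, about 12 in all and at most 16, crops included, and the job is handed in when it is done.

Besides the shell and the picture viewer there is one more tool, called after ">>>" as name(argument=value, ...) on one line, values as JSON. carry_out: Moves the arm, as the interface text tells. Its arguments: {"type":"object","properties":{"commands":{"type":"array"},"grip":{"type":"number"}},"required":["commands"]}

```bash
mkdir -p pics; cat > h.py <<'E'
import numpy as np, cv2
from workcell import ctrl
def img(n):
    d=ctrl.get_image(n); d['pixels']=np.array(d['pixels']); return d
def ray(d,uv):
    K=np.array(d['intrinsics'],float).reshape(3,3);D=np.array(d['dist_coeffs'],float)
    R=cv2.Rodrigues(np.array(d['rvec'],float))[0];t=np.array(d['tvec'],float).reshape(3)
    p=cv2.undistortPoints(np.array([[uv]],float),K,D)[0,0]
    return -R.T@t, R.T@np.array([p[0],p[1],1.])
def onz(d,uv,z):
    c,r=ray(d,uv); return c+r*(z-c[2])/r[2]
def proj(d,P):
    return cv2.projectPoints(np.array(P,float).reshape(-1,3),np.array(d['rvec'],float),np.array(d['tvec'],float),np.array(d['intrinsics'],float).reshape(3,3),np.array(d['dist_coeffs'],float))[0][:,0]
E
python3 - <<'E'
from h import *
for n in('scene','top'):
    d=img(n); cv2.imwrite(f'pics/{n}0.png',d['pixels']); print(n,ray(d,(320,200)))
    np.save(f'pics/{n}0.npy',d,allow_pickle=True)
o=ctrl.get_obs(); print(o)
E
```

```text
scene (array([1307.53074913,   79.15175309, 1071.84422305]), array([-0.60459511, -0.11292861, -0.78860328]))
top (array([ 400.39920719,  -62.94010676, 1432.19582097]), array([ 0.13110329,  0.00807514, -0.99134117]))
{'t': 0.1, 'qpos': array([ 1.17301313e+00,  4.23781746e-01,  1.63059967e+00, -2.58881668e-06,
        1.08858391e+00, -1.89726449e-02]), 'qvel': array([ 1.67964095e-04, -3.87714484e-04, -1.05956951e-03, -3.08720493e-05,
       -8.09759518e-04,  1.29874987e-03]), 'joint_torque': array([-9.42306215e-04, -5.45611954e+01, -2.74322069e+01,  6.44204859e-02,
        1.87440118e-02, -3.75275056e-05]), 'ee_pos': array([230.90394206, 580.25008359, 221.97407055]), 'orientation': array([ 0.29614531,  1.55057032, -0.29826605]), 'ft_force': array([ 0.67772998, -0.6463996 , -0.6684403 ]), 'moment': array([-0.00879841,  0.0167937 ,  0.03759751]), 'width': 87.907939056183}
```

View pics/scene0.png

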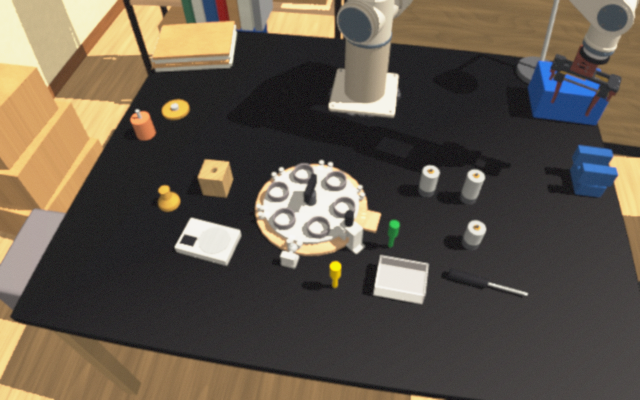

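View pics/top0.png

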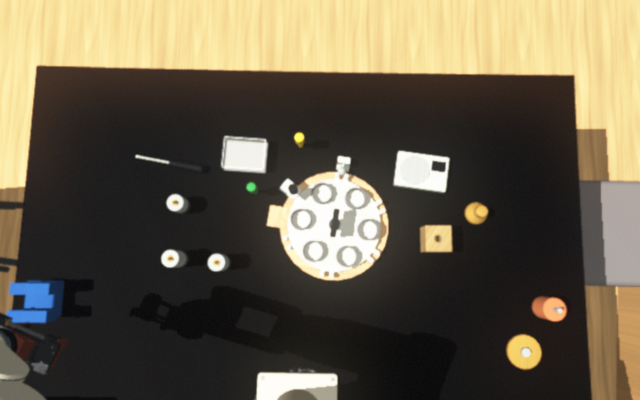

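The scene view shows three motors at about (429,180), (473,186) and (474,235). The carousel is at (311,207), with its tongue towards (370,218). The pin in the bracket has a black grip at (349,218), and the stand is at (215,178). In the top view the motors are at (178,203), (173,258) and (217,262), the tongue is at (275,216), the pin at (290,187) and the stand at (436,238).

Things that could be taken for the pin: the black grip at scene (349,218), green at (393,228), yellow at (335,270). The black one in the bracket is the right one.

```bash
python3 - <<'E'
from h import *
t=np.load('pics/top0.npy',allow_pickle=True).item(); s=np.load('pics/scene0.npy',allow_pickle=True).item()
print(np.array(t['intrinsics']).ravel()[:6],t['dist_coeffs'])
a=cv2.resize(t['pixels'][165:285,155:455],None,fx=2.65,fy=2.65,interpolation=cv2.INTER_CUBIC)
b=cv2.resize(s['pixels'][150:260,190:490],None,fx=2.65,fy=2.65,interpolation=cv2.INTER_CUBIC)
cv2.imwrite('pics/crop1.png',np.vstack([a,b])[:600])
# plywood mask top
hsv=cv2.cvtColor(t['pixels'],cv2.COLOR_BGR2HSV)
for n,(x0,y0,x1,y1) in dict(base=(255,160,400,290),stand=(410,215,465,260)).items():
    m=cv2.inRange(hsv,(8,50,90),(28,255,255)); k=np.zeros_like(m);k[y0:y1,x0:x1]=m[y0:y1,x0:x1]
    c=max(cv2.findContours(k,cv2.RETR_EXTERNAL,cv2.CHAIN_APPROX_NONE)[0],key=cv2.contourArea)
    print(n,cv2.boundingRect(c),cv2.minAreaRect(c),cv2.contourArea(c))
    if n=='base':
        P=np.array([onz(t,p,12)[:2] for p in c[:,0].astype(float)])
        w=np.ones(len(P),bool)
        for _ in range(8):
            A=np.c_[2*P[w],np.ones(w.sum())];x=np.linalg.lstsq(A,(P[w]**2).sum(1),rcond=None)[0]
            r=np.sqrt(x[2]+x[:2]@x[:2]); d=np.hypot(*(P-x[:2]).T); w=abs(d-r)<4
        print('centre',x[:2],r,w.sum()); far=P[d>r+15]; v=far.mean(0)-x[:2]; print('tongue dir',np.degrees(np.arctan2(v[1],v[0])),d.max(),len(far))
    else:
        print(cv2.boxPoints(cv2.minAreaRect(c)).tolist())
# bright low-sat blobs for motors
for nm,d,boxes in (('top',t,[(160,190,195,217),(158,245,192,270),(203,250,235,274)]),('scene',s,[(415,160,445,200),(458,165,490,205),(460,215,492,252)])):
    for x0,y0,x1,y1 in boxes:
        g=d['pixels'][y0:y1,x0:x1].max(2); m=(g>90).astype(np.uint8)
        c=max(cv2.findContours(m,0,cv2.CHAIN_APPROX_NONE)[0],key=cv2.contourArea)
        (cx,cy),R=cv2.minEnclosingCircle(c);bb=cv2.boundingRect(c)
        print(nm,(round(cx+x0,1),round(cy+y0,1)),round(R,1),(bb[0]+x0,bb[1]+y0)+tuple(bb[2:]))
E
```

```text
[497.80397198   0.         321.35436242   0.         497.80397198
 199.10936925] [0.03747819 0.         0.         0.         0.        ]
base (266, 174, 123, 108) ((331.72857666015625, 232.77005004882812), (98.84963989257812, 118.38824462890625), 70.1678695678711) 1791.5
centre [518.35847526 -90.70811805] 155.96451114572054 272
tongue dir 82.46206989516826 193.26954765352056 36
stand (419, 224, 34, 29) ((435.5, 238.0), (33.0, 28.0), 0.0) 848.0
[[419.0, 252.0], [419.0, 224.0], [452.0, 224.0], [452.0, 252.0]]
top (175.7, 203.0) 10.2 (166, 194, 20, 18)
top (172.2, 258.5) 11.8 (161, 249, 24, 19)
top (216.5, 262.1) 9.9 (207, 253, 20, 19)
scene (429.5, 178.4) 13.8 (420, 165, 21, 28)
scene (472.4, 183.7) 15.7 (462, 169, 24, 31)
scene (474.9, 232.5) 13.1 (464, 220, 23, 26)
```

View pics/crop1.png

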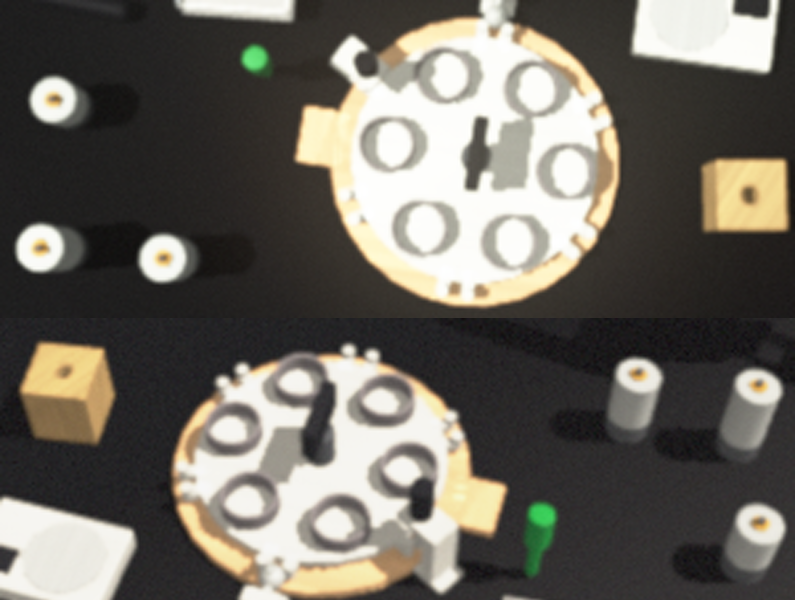

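The crop shows the black pin grip in the bracket at scene crop (422,500). The green look-alike stands apart at (540,540). The stand hole is at top crop (750,195), the knob bar is roughly along world x, and the three motor tops are clear in both views.

```bash
python3 - <<'E'
from h import *
t=np.load('pics/top0.npy',allow_pickle=True).item(); s=np.load('pics/scene0.npy',allow_pickle=True).item()
def tri(u,v):
    c1,r1=ray(t,u);c2,r2=ray(s,v);A=np.c_[r1,-r2];x=np.linalg.lstsq(A,c2-c1,rcond=None)[0]
    p,q=c1+r1*x[0],c2+r2*x[1]; return (p+q)/2,np.linalg.norm(p-q)
T=lambda x,y:(155+(x+.5)/2.65-.5,165+(y+.5)/2.65-.5)
S=lambda x,y:(190+(x+.5)/2.65-.5,150+(y-318+.5)/2.65-.5)
for n,a,b in [('m1',(54,100),(757,522)),('m2',(40,248),(757,388)),('m3',(162,258),(638,378)),('stand',(750,195),(65,371)),('pintop',(367,65),(422,484)),('knobtop',(478,152),(324,404))]:
    p,e=tri(T(*a),S(*b)); print(n,p.round(1),round(e,1))
print('stand hole z75',onz(t,T(750,195),75),onz(s,S(65,371),75))
for h in(60,73,86,99): print(h,[onz(t,T(*a),h)[:2].round(1) for a in((54,100),(40,248),(162,258))],[onz(s,S(*a),h)[:2].round(1) for a in((757,522),(757,388),(638,378))])
c=np.array([518.4,-90.7])
for y in(-7.5,):
    R=lambda a:c+0
    for n,r,a in(('load',95,90),('next',95,150),('eyelet',145,60)):
        A=np.radians(a+y);q=c+r*np.array([np.cos(A),np.sin(A)]);z=dict(load=52,next=52,eyelet=119)[n]
        pt=proj(t,[*q,z])[0];ps=proj(s,[*q,z])[0]
        print(n,q.round(1),'crop top',((pt-[155,165])*2.65).round(),'crop scene',((ps-[190,150])*2.65+[0,318]).round())
from scipy.spatial.transform import Rotation as Ro
print(Ro.from_rotvec(ctrl.get_obs()['orientation']).as_matrix().round(3))
E
```

```text
m1 [566.1 342.9  75.1] 4.6
m2 [413.9 341.8  97. ] 4.1
m3 [406.  222.6  81.7] 4.3
stand [ 481.1 -374.3   72.8] 1.0
pintop [602.2  19.7 116.7] 0.6
knobtop [516.3 -91.2 111.2] 4.4
stand hole z75 [ 480.83310441 -373.26664744   75.        ] [ 482.92984716 -373.83273897   75.        ]
60 [array([567.9, 349.8]), array([414.1, 355.2]), array([405.9, 229.5])] [array([555.4, 344.5]), array([380.6, 349.5]), array([386.8, 223.6])]
73 [array([566.3, 345.9]), array([414. , 351.2]), array([405.9, 226.7])] [array([565.1, 341.1]), array([392.5, 346. ]), array([398.7, 221.7])]
86 [array([564.7, 342. ]), array([413.9, 347.2]), array([405.8, 223.9])] [array([574.8, 337.6]), array([404.4, 342.6]), array([410.5, 219.9])]
99 [array([563.2, 338.1]), array([413.8, 343.3]), array([405.8, 221.1])] [array([584.4, 334.2]), array([416.3, 339.1]), array([422.3, 218. ])]
load [530.8   3.5] crop top [384. 141.] crop scene [413. 463.]
next [443.  -32.9] crop top [417. 226.] crop scene [389. 393.]
eyelet [606.7  24.3] crop top [362.  59.] crop scene [426. 486.]
[[-0.001  0.37   0.929]
 [-0.001  0.929 -0.37 ]
 [-1.    -0.001 -0.   ]]
```

```bash
python3 - <<'E'
from h import *
t=np.load('pics/top0.npy',allow_pickle=True).item(); s=np.load('pics/scene0.npy',allow_pickle=True).item()
hsv=cv2.cvtColor(t['pixels'],cv2.COLOR_BGR2HSV)
# plywood plate outer edge: radial scan from rough centre for last plywood/bright pixel
for d,n in((t,'top'),(s,'scene')):
    g=cv2.GaussianBlur(d['pixels'],(3,3),0).max(2).astype(float)
    c=np.array([517.,-91.])
    for it in range(3):
        E=[]
        for a in np.radians(np.arange(0,360,3)):
            r=np.arange(135,180,.5);P=np.c_[c[0]+r*np.cos(a),c[1]+r*np.sin(a),np.full(len(r),12.)]
            uv=proj(d,P).astype(np.float32);v=cv2.remap(g.astype(np.float32),uv[:,:1],uv[:,1:],cv2.INTER_LINEAR).ravel()
            k=np.argmin(np.gradient(v)); 
            if np.gradient(v)[k]<-8 and v[-1]<90: E.append(P[k,:2])
        E=np.array(E);w=np.ones(len(E),bool)
        for _ in range(10):
            A=np.c_[2*E[w],np.ones(w.sum())];x=np.linalg.lstsq(A,(E[w]**2).sum(1),rcond=None)[0]
            R=np.sqrt(x[2]+x[:2]@x[:2]);w=abs(np.hypot(*(E-x[:2]).T)-R)<3.5
        c=x[:2]
    print(n,c.round(1),R.round(1),w.sum(),len(E))
# pockets (seen in crop), mid-height 41
Pk=np.array([onz(t,(155+(x+.5)/2.65-.5,165+(y+.5)/2.65-.5),44)[:2] for x,y in[(448,75),(540,87),(570,170),(515,241),(426,229),(393,144)]])
c=Pk.mean(0);v=Pk-c;an=np.degrees(np.arctan2(v[:,1],v[:,0]));print('pockets',c.round(1),np.hypot(*v.T).round(1),an.round(1),(an-[22.5,-37.5,-97.5,-157.5,142.5,82.5]).round(1))
print('top cam rms')
E
```

```text
top [517.1 -91.6] 155.9 99 99
scene [518.8 -93.7] 157.5 74 82
pockets [517.1 -99.2] [94.7 97.  93.5 94.1 95.6 94.9] [  23.2  -38.6  -97.2 -157.7  143.    82.5] [ 0.7 -1.1  0.3 -0.2  0.5  0. ]
top cam rms
```

Motor b is at (566,344), c at (406,223) and d at (414,342); a is absent. Now a move helper, then the first approach, to above the pin.

```bash
cat >> h.py <<'E'
from scipy.spatial.transform import Rotation as Ro
def plan(x,y,z,jaw=None,step=50.,deg=9.):
    "rows (tool axes, m/deg) from the pose as it stands to a straight-down pose with jaw azimuth (deg)"
    o=ctrl.get_obs();M=Ro.from_rotvec(o['orientation']).as_matrix();p=np.array(o['ee_pos'])
    ja=np.degrees(np.arctan2(M[1,1],M[0,1]))
    if jaw is None: jaw=ja
    jaw=ja+(jaw-ja+90)%180-90
    a=np.radians(jaw);ty=np.array([np.cos(a),np.sin(a),0]);tx=np.array([0,0,-1.])
    G=np.c_[tx,ty,np.cross(tx,ty)]
    dl=M.T@(np.array([x,y,z])-p);rv=np.degrees(Ro.from_matrix(M.T@G).as_rotvec())
    n=max(1,int(np.ceil(max(np.linalg.norm(dl)/step,np.linalg.norm(rv)/deg))))
    P=p.copy();Q=Ro.from_matrix(M);d=(np.array([x,y,z])-p)/n;dr=Ro.from_rotvec(np.radians(rv/n))
    rows=[]
    for _ in range(n):
        rows.append([*(Q.as_matrix().T@d/1000).round(4).tolist(),*(rv/n).round(2).tolist()]);Q=Q*dr
    print(f"t={o['t']:.2f} pos={p.round(1)} jaw={ja:.1f} w={o['width']:.1f} F={np.round(o['ft_force'],1)} q={np.round(o['qpos'],2)}",'total',dl.round(1),rv.round(1),'n',n)
    for i in range(0,n,8): print(rows[i:i+8])
E
python3 -c "
from h import *
plan(604,21,222,52.7)"
```

```text
t=0.10 pos=[230.9 580.3 222. ] jaw=68.3 w=87.9 F=[ 0.7 -0.6 -0.7] q=[ 1.17  0.42  1.63 -0.    1.09 -0.02] total [ 5.000e-01 -3.816e+02  5.535e+02] [15.6  0.   0.1] n 14
[[0.0, -0.0273, 0.0395, 1.11, 0.0, 0.01], [0.0, -0.0265, 0.0401, 1.11, 0.0, 0.01], [0.0, -0.0257, 0.0406, 1.11, 0.0, 0.01], [0.0, -0.0249, 0.0411, 1.11, 0.0, 0.01], [0.0, -0.0241, 0.0415, 1.11, 0.0, 0.01], [0.0, -0.0233, 0.042, 1.11, 0.0, 0.01], [0.0, -0.0225, 0.0424, 1.11, 0.0, 0.01], [0.0, -0.0216, 0.0429, 1.11, 0.0, 0.01]]
[[0.0, -0.0208, 0.0433, 1.11, 0.0, 0.01], [0.0, -0.02, 0.0437, 1.11, 0.0, 0.01], [0.0, -0.0191, 0.0441, 1.11, 0.0, 0.01], [0.0, -0.0182, 0.0444, 1.11, 0.0, 0.01], [0.0, -0.0174, 0.0448, 1.11, 0.0, 0.01], [0.0, -0.0165, 0.0451, 1.11, 0.0, 0.01]]
```

>>> carry_out(commands=[[0,-0.027,0.04,1.1,0,0],[0,-0.027,0.04,1.1,0,0],[0,-0.026,0.04,1.1,0,0],[0,-0.025,0.041,1.1,0,0],[0,-0.024,0.041,1.1,0,0],[0,-0.023,0.042,1.1,0,0],[0,-0.023,0.042,1.1,0,0],[0,-0.022,0.043,1.1,0,0]], grip=0)

```text
t: 1.1
ee_pos: [446.1, 252.3, 219.9]
orientation: [0.413, 1.532, -0.419]
ft_force: [0.5, 0.6, 0.3]
width: 87.8
```

```bash
python3 -c "
from h import *
plan(604,21,222,52.7)"
```

```text
t=1.10 pos=[446.1 252.3 219.9] jaw=59.6 w=87.8 F=[0.5 0.6 0.3] q=[ 0.49  0.26  1.88 -0.    1.01 -0.55] total [  -1.7 -119.5  253.3] [ 6.9 -0.   0.2] n 6
[[-0.0003, -0.0199, 0.0422, 1.15, -0.0, 0.04], [-0.0003, -0.0191, 0.0426, 1.15, -0.0, 0.04], [-0.0003, -0.0182, 0.043, 1.15, -0.0, 0.04], [-0.0003, -0.0173, 0.0433, 1.15, -0.0, 0.04], [-0.0003, -0.0165, 0.0437, 1.15, -0.0, 0.04], [-0.0003, -0.0156, 0.044, 1.15, -0.0, 0.04]]
```

>>> carry_out(commands=[[0,-0.02,0.042,1.15,0,0],[0,-0.019,0.043,1.15,0,0],[0,-0.018,0.043,1.15,0,0],[0,-0.017,0.043,1.15,0,0],[0,-0.017,0.044,1.15,0,0],[0,-0.016,0.044,1.15,0,0],[0,0,0,0,0,0]])

```text
t: 1.98
ee_pos: [607.8, 8.7, 218.3]
orientation: [0.513, 1.512, -0.521]
ft_force: [0.2, -0.1, -0.3]
width: 87.9
```

```bash
python3 -c "
from h import *
plan(604,21,130,52.7)
d=img('top');s=img('scene');np.save('pics/t1.npy',d);np.save('pics/s1.npy',s)
a=cv2.resize(s['pixels'][165:285,270:450],None,fx=4.4,fy=4.4,interpolation=cv2.INTER_CUBIC)
cv2.imwrite('pics/crop2.png',a[:600])
print((proj(s,[[604,21,119],[604,21,75],[604,21,222]])-[270,165])*4.4)"
```

```text
t=1.98 pos=[607.8   8.7 218.3] jaw=52.2 w=87.9 F=[ 0.2 -0.1 -0.3] q=[-0.    0.41  1.67 -0.    1.07 -0.91] total [ 88.2   7.9 -10.3] [-0.5 -0.1  0.3] n 2
[[0.0441, 0.004, -0.0052, -0.25, -0.05, 0.17], [0.0441, 0.0039, -0.0052, -0.25, -0.05, 0.17]]
[[349.92130952 208.65297933]
 [347.24809523 254.01275543]
 [356.76839304  91.18573736]]
```

View pics/crop2.png

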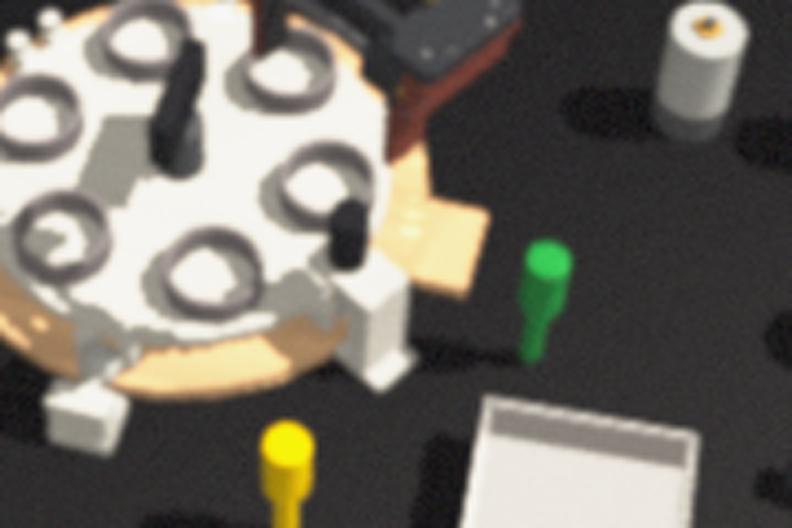

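The crop shows the black grip at (349,208–262), which matches the prediction for (604,21). The fingers straddle it from above. Descending.

>>> carry_out(commands=[[0,0.008,-0.01,-0.5,0,0],[0.045,0,0,0,0,0],[0.045,0,0,0,0,0],[0.04,0,0,0,0,0],[0.005,0,0,0,0,0]])

```text
t: 2.7
ee_pos: [599.5, 32.6, 82.0]
orientation: [0.498, 1.516, -0.502]
ft_force: [0.4, 0.7, 1.0]
width: 87.9
```

```bash
python3 -c "
from h import *
plan(604,21,83,52.7)"
```

```text
t=2.70 pos=[599.5  32.6  82. ] jaw=53.4 w=87.9 F=[0.4 0.7 1. ] q=[ 0.04  0.58  1.76 -0.    0.81 -0.9 ] total [-1.  -6.6 10.5] [ 0.7 -0.1  0.2] n 1
[[-0.001, -0.0066, 0.0105, 0.73, -0.14, 0.23]]
```

>>> carry_out(commands=[[0,-0.0065,0.0105,0.7,0,0],[0,0,0,0,0,0],[0,0,0,0,0,0]])

```text
t: 3.08
ee_pos: [606.3, 22.0, 86.0]
orientation: [0.507, 1.509, -0.509]
ft_force: [-0.4, -1.1, 0.3]
width: 87.8
```

>>> carry_out(commands=[[0,0,0,0,0,0],[0,0,0,0,0,0],[0,0,0,0,0,0],[0,0,0,0,0,0],[0,0,0,0,0,0]], grip=0.85)

```text
t: 3.7
ee_pos: [607.2, 21.9, 87.8]
orientation: [0.508, 1.507, -0.509]
ft_force: [-1.0, -0.3, 0.4]
width: 41.2
```

```bash
python3 -c "
from h import *
plan(604,21,83,52.7)"
```

```text
t=3.70 pos=[607.2  21.9  87.8] jaw=52.8 w=41.2 F=[-1.  -0.3  0.4] q=[ 0.02  0.57  1.75 -0.    0.81 -0.9 ] total [ 4.7 -2.7 -2.1] [ 0.1  0.2 -0.1] n 1
[[0.0047, -0.0027, -0.0021, 0.08, 0.21, -0.05]]
```

>>> carry_out(commands=[[0.005,0,-0.002,0,0,0],[0,0,0,0,0,0],[0,0,0,0,0,0]])

```text
t: 4.08
ee_pos: [605.1, 23.2, 81.9]
orientation: [0.508, 1.508, -0.509]
ft_force: [1.6, 0.1, 2.9]
width: 24.5
```

```bash
python3 -c "
from h import *
plan(604,21,83,-37.3)"
```

```text
t=4.08 pos=[605.1  23.2  81.9] jaw=52.8 w=24.5 F=[1.6 0.1 2.9] q=[ 0.02  0.58  1.76 -0.    0.8  -0.9 ] total [-1.1 -2.5  0.5] [-89.9   0.1   0.1] n 10
[[-0.0001, -0.0002, 0.0, -8.99, 0.01, 0.01], [-0.0001, -0.0002, 0.0, -8.99, 0.01, 0.01], [-0.0001, -0.0002, -0.0, -8.99, 0.01, 0.01], [-0.0001, -0.0002, -0.0001, -8.99, 0.01, 0.01], [-0.0001, -0.0002, -0.0001, -8.99, 0.01, 0.01], [-0.0001, -0.0002, -0.0001, -8.99, 0.01, 0.01], [-0.0001, -0.0002, -0.0002, -8.99, 0.01, 0.01], [-0.0001, -0.0002, -0.0002, -8.99, 0.01, 0.01]]
[[-0.0001, -0.0001, -0.0002, -8.99, 0.01, 0.01], [-0.0001, -0.0001, -0.0002, -8.99, 0.01, 0.01]]
```

The grip is on: width 24.5, radial distance 144.7 mm against the expected 145. Lifting.

>>> carry_out(commands=[[-0.01,0,0,0,0,0],[-0.02,0,0,0,0,0],[-0.03,0,0,0,0,0],[-0.03,0,0,0,0,0],[-0.03,0,0,0,0,0],[-0.01,0,0,0,0,0],[0,0,0,0,0,0]])

```text
t: 4.95
ee_pos: [604.6, 23.4, 218.4]
orientation: [0.508, 1.507, -0.509]
ft_force: [0.2, -0.5, -0.9]
width: 24.4
```

```bash
python3 -c "
from h import *
plan(482,-373.5,205,52.8)"
```

```text
t=4.95 pos=[604.6  23.4 218.4] jaw=52.8 w=24.4 F=[ 0.2 -0.5 -0.9] q=[ 0.02  0.4   1.68 -0.    1.06 -0.9 ] total [  13.6 -390.2  142.4] [-0.   0.2 -0. ] n 9
[[0.0015, -0.0434, 0.0158, -0.0, 0.02, -0.0], [0.0015, -0.0434, 0.0158, -0.0, 0.02, -0.0], [0.0015, -0.0434, 0.0158, -0.0, 0.02, -0.0], [0.0015, -0.0434, 0.0158, -0.0, 0.02, -0.0], [0.0015, -0.0434, 0.0158, -0.0, 0.02, -0.0], [0.0015, -0.0434, 0.0158, -0.0, 0.02, -0.0], [0.0015, -0.0434, 0.0158, -0.0, 0.02, -0.0], [0.0015, -0.0434, 0.0158, -0.0, 0.02, -0.0]]
[[0.0015, -0.0434, 0.0158, -0.0, 0.02, -0.0]]
```

>>> carry_out(commands=[[0,-0.043,0.016,0,0,0],[0,-0.043,0.016,0,0,0],[0,-0.043,0.016,0,0,0],[0,-0.043,0.016,0,0,0],[0,-0.043,0.016,0,0,0],[0,-0.043,0.016,0,0,0],[0,-0.043,0.016,0,0,0],[0,-0.035,0.012,0,0,0]])

```text
t: 5.95
ee_pos: [493.1, -325.2, 207.2]
orientation: [0.506, 1.524, -0.505]
ft_force: [-0.3, 0.7, -0.7]
width: 24.8
```

>>> carry_out(commands=[[0,-0.015,0.005,0,0,0],[0,0,0,0,0,0]])

```text
t: 6.2
ee_pos: [486.1, -341.4, 204.8]
orientation: [0.51, 1.527, -0.507]
ft_force: [0.6, 0.7, -0.9]
width: 24.6
```

```bash
python3 -c "
from h import *
d=img('top');s=img('scene');np.save('pics/t2.npy',d);np.save('pics/s2.npy',s)
plan(482,-373.5,172,52.8)
a=cv2.resize(s['pixels'][110:210,170:270],None,fx=5,fy=5,interpolation=cv2.INTER_CUBIC)
cv2.imwrite('pics/crop3.png',a)
o=ctrl.get_obs();p=o['ee_pos'];z=p[2]
print((proj(s,[[482,-373.5,75],[p[0],p[1],z-67],[p[0],p[1],z-7]])-[170,110])*5)"
```

```text
t=6.30 pos=[ 486.6 -340.3  205. ] jaw=53.0 w=24.2 F=[ 0.6  0.7 -1.2] q=[-0.63  0.41  1.7  -0.    1.05 -1.55] total [ 32.9 -29.2  16.8] [ 0.2 -0.9  0.2] n 1
[[0.0329, -0.0292, 0.0168, 0.19, -0.9, 0.18]]
[[222.1419544  297.27717045]
 [256.67243251 232.4259174 ]
 [236.63882769 152.94569138]]
```

View pics/crop3.png

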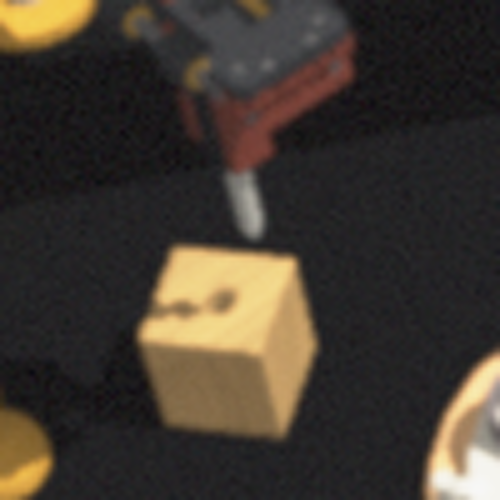

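The crop shows the hole at (222,298) and the pin tip at (256,237), both as predicted. The pin hangs straight.

>>> carry_out(commands=[[0.015,-0.014,0.008,0,0,0],[0.012,-0.014,0.008,0,0,0],[0,0,0,0,0,0],[0,0,0,0,0,0]])

```text
t: 6.8
ee_pos: [482.9, -371.8, 175.2]
orientation: [0.507, 1.529, -0.502]
ft_force: [-0.4, 0.3, -0.1]
width: 24.5
```

```bash
python3 -c "
from h import *
plan(482,-373.5,150,52.8)"
```

```text
t=6.80 pos=[ 482.9 -371.8  175.2] jaw=53.2 w=24.5 F=[-0.4  0.3 -0.1] q=[-0.67  0.46  1.69 -0.    1.01 -1.6 ] total [25.2 -1.9  0.7] [ 0.4 -1.   0.2] n 1
[[0.0252, -0.0019, 0.0007, 0.38, -0.97, 0.16]]
```

>>> carry_out(commands=[[0.015,-0.002,0.001,0.4,-1,0],[0.02,0,0,0,0,0],[0.012,0,0,0,0,0],[0,0,0,0,0,0]])

```text
t: 7.3
ee_pos: [483.3, -373.9, 128.4]
orientation: [0.505, 1.508, -0.511]
ft_force: [-0.4, 0.2, -0.6]
width: 24.4
```

```bash
python3 -c "
from h import *
plan(482,-373.5,84,52.8)"
```

```text
t=7.30 pos=[ 483.3 -373.9  128.4] jaw=52.8 w=24.4 F=[-0.4  0.2 -0.6] q=[-0.68  0.52  1.73 -0.    0.89 -1.6 ] total [44.4 -0.4 -1.4] [-0.   0.2  0.1] n 1
[[0.0444, -0.0004, -0.0014, -0.0, 0.19, 0.15]]
```

No contact so far, and the tip is in the hole at z≈61. Continuing down.

>>> carry_out(commands=[[0.015,0,-0.001,0,0,0],[0.015,0,0,0,0,0],[0.01,0,0,0,0,0],[0.002,0,0,0,0,0],[0,0,0,0,0,0]])

```text
t: 7.92
ee_pos: [483.1, -373.9, 84.4]
orientation: [0.505, 1.507, -0.511]
ft_force: [0.0, 0.3, 0.2]
width: 24.5
```

```bash
python3 -c "
from h import *
plan(482,-373.5,84,52.8)"
```

```text
t=7.92 pos=[ 483.1 -373.9   84.4] jaw=52.8 w=24.5 F=[0.  0.3 0.2] q=[-0.68  0.58  1.74 -0.    0.81 -1.6 ] total [ 0.4 -0.4 -1.1] [0.  0.3 0.2] n 1
[[0.0004, -0.0004, -0.0011, 0.01, 0.27, 0.15]]
```

>>> carry_out(commands=[[0,0,0,0,0,0],[0,0,0,0,0,0],[0,0,0,0,0,0],[0,0,0,0,0,0],[-0.03,0,0,0,0,0],[-0.045,0,0,0,0,0],[-0.045,0,0,0,0,0]], grip=0)

```text
t: 8.8
ee_pos: [481.7, -372.1, 205.0]
orientation: [0.507, 1.512, -0.51]
ft_force: [0.8, -0.4, 0.1]
width: 87.3
```

```bash
python3 -c "
from h import *
d=img('top');s=img('scene');np.save('pics/t3.npy',d);np.save('pics/s3.npy',s)
plan(566,344,205,82.7,step=55)
a=cv2.resize(s['pixels'][110:250,180:500],None,fx=2.5,fy=2.5,interpolation=cv2.INTER_CUBIC)
cv2.imwrite('pics/crop4.png',a)"
```

```text
t=8.90 pos=[ 484.4 -374.3  209.4] jaw=52.8 w=87.6 F=[1.4 1.  0.2] q=[-0.68  0.42  1.68 -0.    1.04 -1.6 ] total [  -0.7  621.5 -369.3] [-29.9   0.5   0.3] n 14
[[-0.0001, 0.0444, -0.0264, -2.14, 0.03, 0.02], [-0.0, 0.0453, -0.0247, -2.14, 0.03, 0.02], [0.0, 0.0462, -0.023, -2.14, 0.03, 0.02], [0.0, 0.0471, -0.0213, -2.14, 0.03, 0.02], [0.0001, 0.0478, -0.0195, -2.14, 0.03, 0.02], [0.0001, 0.0485, -0.0177, -2.14, 0.03, 0.02], [0.0001, 0.0491, -0.0159, -2.14, 0.03, 0.02], [0.0002, 0.0497, -0.014, -2.14, 0.03, 0.02]]
[[0.0002, 0.0502, -0.0122, -2.14, 0.03, 0.02], [0.0002, 0.0506, -0.0103, -2.14, 0.03, 0.02], [0.0002, 0.051, -0.0084, -2.14, 0.03, 0.02], [0.0003, 0.0512, -0.0065, -2.14, 0.03, 0.02], [0.0003, 0.0514, -0.0046, -2.14, 0.03, 0.02], [0.0003, 0.0516, -0.0027, -2.14, 0.03, 0.02]]
```

View pics/crop4.png

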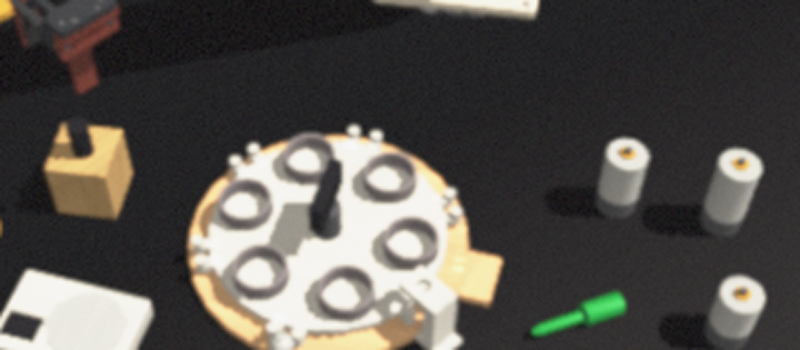

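The crop shows the pin standing in the stand at (80,137) and the empty bracket at (430,300). The green look-alike is now lying down at (580,312). It was probably brushed by an open finger on my first descent. It isn't one of the judged bystanders and it isn't in the way. On to motor b.

>>> carry_out(commands=[[0,0.044,-0.026,-2.1,0,0],[0,0.045,-0.025,-2.1,0,0],[0,0.046,-0.023,-2.1,0,0],[0,0.047,-0.021,-2.1,0,0],[0,0.048,-0.02,-2.1,0,0],[0,0.049,-0.018,-2.1,0,0],[0,0.049,-0.016,-2.1,0,0],[0,0.05,-0.014,-2.1,0,0]])

```text
t: 9.9
ee_pos: [529.6, 45.1, 202.5]
orientation: [0.271, 1.546, -0.283]
ft_force: [0.1, -0.1, -0.5]
width: 87.7
```

>>> carry_out(commands=[[0,0.05,-0.012,-2.1,0,0],[0,0.05,-0.01,-2.1,0,0],[0,0.05,-0.008,-2.1,0,0],[0,0.05,-0.006,-2.1,0,0],[0,0.04,-0.004,-2.1,0,0],[0,0,0,0,0,0],[0,0,0,0,0,0]])

```text
t: 10.78
ee_pos: [554.8, 297.6, 194.4]
orientation: [0.116, 1.566, -0.134]
ft_force: [0.4, -1.3, 0.7]
width: 87.7
```

```bash
python3 -c "
from h import *
plan(566,344,130,82.7)"
```

```text
t=10.78 pos=[554.8 297.6 194.4] jaw=80.9 w=87.7 F=[ 0.4 -1.3  0.7] q=[ 0.48  0.46  1.64 -0.01  1.05 -0.93] total [63.9 48.3  3.5] [-1.8  0.1  0.6] n 2
[[0.032, 0.0242, 0.0018, -0.91, 0.06, 0.32], [0.0321, 0.024, 0.0022, -0.91, 0.06, 0.32]]
```

>>> carry_out(commands=[[0.025,0.024,0.002,-0.9,0,0],[0.025,0.023,0.002,-0.9,0,0],[0.01,0,0,0,0,0],[0,0,0,0,0,0]])

```text
t: 11.28
ee_pos: [566.4, 337.6, 132.4]
orientation: [0.095, 1.568, -0.115]
ft_force: [0.3, -0.4, 0.7]
width: 87.7
```

```bash
python3 -c "
from h import *
plan(566,344,40,82.7)
d=img('scene');t=img('top');np.save('pics/s4.npy',d)
a=cv2.resize(d['pixels'][150:280,400:560],None,fx=4,fy=4,interpolation=cv2.INTER_CUBIC)
cv2.imwrite('pics/crop5.png',a)
"
```

```text
t=11.28 pos=[566.4 337.6 132.4] jaw=82.4 w=87.7 F=[ 0.3 -0.4  0.7] q=[ 0.52  0.58  1.6  -0.01  0.97 -0.91] total [92.3  7.5 -1.3] [-0.3  0.1  0.7] n 2
[[0.0462, 0.0037, -0.0007, -0.17, 0.03, 0.37], [0.0462, 0.0034, -0.0006, -0.17, 0.03, 0.37]]
```

View pics/crop5.png

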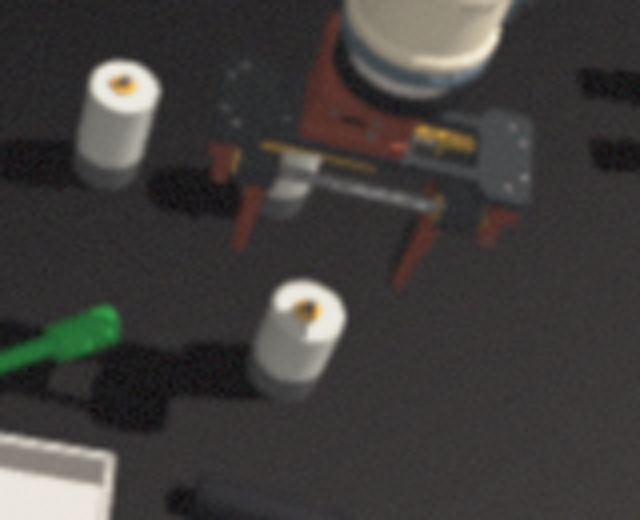

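Motor b, with its top at crop (308,312), hasn't moved and lies below the fingers. Descending.

>>> carry_out(commands=[[0.02,0.006,-0.001,0,0,0],[0.025,0,0,0,0,0],[0.025,0,0,0,0,0],[0.015,0,0,0,0,0],[0,0,0,0,0,0]])

```text
t: 12.0
ee_pos: [568.1, 343.2, 46.4]
orientation: [0.099, 1.563, -0.114]
ft_force: [-0.6, -0.2, -0.2]
width: 87.9
```

```bash
python3 -c "
from h import *
plan(566,344,36,82.7)"
```

```text
t=12.00 pos=[568.1 343.2  46.4] jaw=82.2 w=87.9 F=[-0.6 -0.2 -0.2] q=[ 0.53  0.7   1.62 -0.01  0.82 -0.89] total [10.3  0.6 -2.3] [-0.5  0.3  0.5] n 1
[[0.0103, 0.0006, -0.0023, -0.47, 0.33, 0.52]]
```

>>> carry_out(commands=[[0.01,0,-0.002,-0.4,0.3,0.5],[0,0,0,0,0,0],[0,0,0,0,0,0],[0,0,0,0,0,0],[0,0,0,0,0,0],[0,0,0,0,0,0],[0,0,0,0,0,0]], grip=0.6)

```text
t: 12.88
ee_pos: [567.6, 344.4, 38.2]
orientation: [0.103, 1.565, -0.099]
ft_force: [-0.2, 0.1, -1.5]
width: 45.1
```

```bash
python3 -c "
from h import *
plan(566,344,36,82.7)"
```

```text
t=12.88 pos=[567.6 344.4  38.2] jaw=82.7 w=45.1 F=[-0.2  0.1 -1.5] q=[ 0.53  0.71  1.63  0.    0.8  -0.92] total [ 2.2 -0.6 -1.5] [-0.   0.2 -0.2] n 1
[[0.0022, -0.0006, -0.0015, -0.04, 0.2, -0.17]]
```

>>> carry_out(commands=[[0,0,0,0,0,0],[0,0,0,0,0,0],[0,0,0,10,0,0],[0,0,0,10,0,0],[0,0,0,10,0,0],[0,0,0,10,0,0],[0,0,0,10,0,0],[0,0,0,10,0,0]], grip=0.32)

```text
t: 13.88
ee_pos: [568.2, 344.7, 39.1]
orientation: [0.943, 1.356, -0.934]
ft_force: [0.8, 0.5, -0.1]
width: 59.1
```

>>> carry_out(commands=[[0,0,0,10,0,0],[0,0,0,10,0,0],[0,0,0,8,0,0],[0,0,0,0,0,0],[0,0,0,0,0,0]])

```text
t: 14.5
ee_pos: [568.6, 344.8, 39.6]
orientation: [1.317, 1.138, -1.305]
ft_force: [0.7, 0.8, -0.1]
width: 60.2
```

```bash
python3 -c "
from h import *
plan(567.6,344.4,36,-7.3)"
```

```text
t=14.50 pos=[568.6 344.8  39.6] jaw=-8.0 w=60.2 F=[ 0.7  0.8 -0.1] q=[0.53 0.71 1.63 0.   0.8  0.67] total [ 3.6 -1.   0.6] [-0.7 -0.2 -0.3] n 1
[[0.0036, -0.001, 0.0006, -0.72, -0.24, -0.31]]
```

Close again. This centres x too.

>>> carry_out(commands=[[0.004,-0.001,0.0005,0,0,0],[0,0,0,0,0,0],[0,0,0,0,0,0],[0,0,0,0,0,0]], grip=0.6)

```text
t: 15.0
ee_pos: [567.3, 344.4, 35.2]
orientation: [1.314, 1.14, -1.303]
ft_force: [0.6, -0.0, 0.6]
width: 44.9
```

```bash
python3 -c "
from h import *
plan(529.6,2.3,150,-7.3)"
```

```text
t=15.00 pos=[567.3 344.4  35.2] jaw=-7.8 w=44.9 F=[ 0.6 -0.   0.6] q=[0.53 0.71 1.63 0.   0.79 0.66] total [-116.2    9.8  343.6] [-0.5 -0.2 -0.3] n 8
[[-0.0145, 0.0012, 0.0429, -0.07, -0.03, -0.04], [-0.0145, 0.0012, 0.043, -0.07, -0.03, -0.04], [-0.0145, 0.0011, 0.043, -0.07, -0.03, -0.04], [-0.0145, 0.0011, 0.043, -0.07, -0.03, -0.04], [-0.0144, 0.001, 0.043, -0.07, -0.03, -0.04], [-0.0144, 0.0009, 0.043, -0.07, -0.03, -0.04], [-0.0144, 0.0009, 0.043, -0.07, -0.03, -0.04], [-0.0144, 0.0008, 0.043, -0.07, -0.03, -0.04]]
```

>>> carry_out(commands=[[-0.03,0,0,0,0,0],[-0.04,0,0,0,0,0],[-0.03,0,0.03,0,0,0],[0,0,0.045,0,0,0],[0,0,0.045,0,0,0],[0,0,0.045,0,0,0],[0,0,0.045,0,0,0],[0,0,0.045,0,0,0]])

```text
t: 16.0
ee_pos: [530.7, 86.7, 136.0]
orientation: [1.308, 1.143, -1.299]
ft_force: [-0.5, 0.2, -2.8]
width: 45.2
```

```bash
python3 -c "
from h import *
plan(529.6,2.3,130,-7.3)"
```

```text
t=16.00 pos=[530.7  86.7 136. ] jaw=-7.4 w=45.2 F=[-0.5  0.2 -2.8] q=[0.14 0.42 1.89 0.   0.83 0.27] total [ 5.9  9.8 83.9] [-0.1 -0.2 -0.3] n 2
[[0.0029, 0.0049, 0.0419, -0.06, -0.08, -0.13], [0.003, 0.0048, 0.0419, -0.06, -0.08, -0.13]]
```

>>> carry_out(commands=[[0,0.005,0.03,0,0,0],[0,0.003,0.03,0,0,0],[0,0,0.01,0,0,0],[0,0,0,0,0,0],[0,0,0,0,0,0]])

```text
t: 16.62
ee_pos: [527.9, 12.3, 135.6]
orientation: [1.31, 1.143, -1.303]
ft_force: [-0.0, 0.6, -2.6]
width: 45.2
```

```bash
python3 -c "
from h import *
plan(529.6,2.3,110,-7.3)
d=img('scene');np.save('pics/s5.npy',d)
plan(529.6,2.3,110,-7.3)
a=cv2.resize(d['pixels'][130:260,280:410],None,fx=4.5,fy=4.5,interpolation=cv2.INTER_CUBIC)
cv2.imwrite('pics/crop6.png',a)
print((proj(d,[[529.6,2.3,52],[529.6,2.3,30]])-[280,130])*4.5)
"
```

```text
t=16.62 pos=[527.9  12.3 135.6] jaw=-7.6 w=45.2 F=[-0.   0.6 -2.6] q=[-0.    0.4   1.91  0.    0.83  0.13] total [25.6  3.   9.7] [-0.3 -0.2 -0.2] n 1
[[0.0256, 0.003, 0.0097, -0.32, -0.15, -0.18]]
t=16.68 pos=[527.9  12.4 135.6] jaw=-7.6 w=44.8 F=[ 0.   0.3 -1.9] q=[-0.    0.4   1.91  0.    0.83  0.13] total [25.6  2.9  9.8] [-0.3 -0.1 -0.2] n 1
[[0.0256, 0.0029, 0.0098, -0.29, -0.15, -0.18]]
[[293.87199995 334.43624035]
 [292.85489026 356.66431436]]
```

View pics/crop6.png

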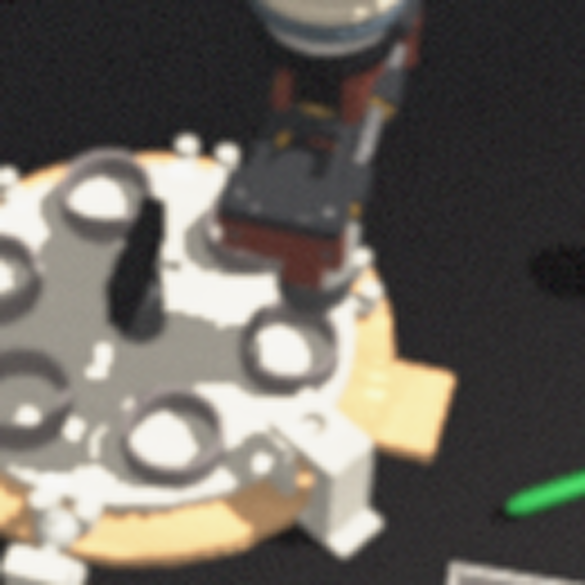

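In the crop the pocket ring is at (291,340), against (294,334) predicted, so it agrees to within 2 mm. Moving over the pocket.

>>> carry_out(commands=[[0.01,0.002,0.008,0,0,0],[0.015,0.001,0.002,0,0,0],[0.005,0,0,0,0,0],[0,0,0,0,0,0],[0,0,0,0,0,0]])

```text
t: 17.3
ee_pos: [529.4, 3.0, 102.5]
orientation: [1.307, 1.145, -1.302]
ft_force: [0.1, 0.0, -2.9]
width: 45.2
```

```bash
python3 -c "
from h import *
plan(529.6,2.3,90,-7.3)"
```

```text
t=17.30 pos=[529.4   3.  102.5] jaw=-7.5 w=45.2 F=[ 0.1  0.  -2.9] q=[-0.02  0.46  1.92  0.    0.76  0.11] total [12.5  0.3  0.7] [-0.2 -0.1 -0.1] n 1
[[0.0125, 0.0003, 0.0007, -0.16, -0.15, -0.08]]
```

>>> carry_out(commands=[[0.012,0,0.0007,0,0,0],[0.006,0,0,0,0,0],[0.004,0,0,0,0,0],[0.002,0,0,0,0,0]])

```text
t: 17.8
ee_pos: [529.7, 2.4, 77.2]
orientation: [1.308, 1.145, -1.301]
ft_force: [-0.4, 0.2, -2.1]
width: 45.1
```

```bash
python3 -c "
from h import *
plan(529.6,2.3,66,-7.3)"
```

```text
t=17.80 pos=[529.7   2.4  77.2] jaw=-7.5 w=45.1 F=[-0.4  0.2 -2.1] q=[-0.02  0.5   1.93  0.    0.71  0.11] total [11.2 -0.2  0.2] [-0.2 -0.2 -0.1] n 1
[[0.0112, -0.0002, 0.0002, -0.16, -0.15, -0.14]]
```

The bottom is at 42 mm, below the rim, with no contact. It's in.

>>> carry_out(commands=[[0.006,0,0,0,0,0],[0.004,0,0,0,0,0],[0.002,0,0,0,0,0],[0,0,0,0,0,0]])

```text
t: 18.3
ee_pos: [530.5, 2.4, 65.1]
orientation: [1.308, 1.144, -1.3]
ft_force: [-0.6, -0.4, -0.8]
width: 45.1
```

```bash
python3 -c "
from h import *
plan(529.6,2.3,66,-7.3)"
```

```text
t=18.30 pos=[530.5   2.4  65.1] jaw=-7.5 w=45.1 F=[-0.6 -0.4 -0.8] q=[-0.02  0.53  1.93  0.    0.68  0.11] total [-0.9 -0.9  0.2] [-0.2 -0.2 -0.2] n 1
[[-0.0009, -0.0009, 0.0002, -0.16, -0.16, -0.22]]
```

Seated. Release, rise, and move over the knob while turning the jaws.

>>> carry_out(commands=[[0,0,0,0,0,0],[0,0,0,0,0,0],[0,0,0,0,0,0],[-0.03,0,0,0,0,0],[-0.04,0,0,0,0,0],[-0.02,0,0,0,0,0],[0,0,0,10,0,0],[0,0,0,10,0,0]], grip=0.3)

```text
t: 19.3
ee_pos: [530.4, 2.3, 158.5]
orientation: [1.564, 0.936, -1.554]
ft_force: [0.7, -0.7, 0.5]
width: 61.4
```

```bash
python3 -c "
from h import *
plan(517.5,-92,140,-97.3,deg=10)"
```

```text
t=19.30 pos=[530.4   2.3 158.5] jaw=-28.0 w=61.4 F=[ 0.7 -0.7  0.5] q=[-0.02  0.37  1.89  0.    0.87  0.47] total [18.2 32.8 89.4] [69.3 -0.3 -0. ] n 7
[[0.0026, 0.0047, 0.0128, 9.9, -0.05, -0.0], [0.0026, 0.0068, 0.0118, 9.9, -0.05, -0.0], [0.0026, 0.0087, 0.0104, 9.9, -0.05, -0.0], [0.0026, 0.0104, 0.0088, 9.9, -0.05, -0.0], [0.0026, 0.0117, 0.0068, 9.9, -0.05, -0.0], [0.0026, 0.0127, 0.0047, 9.9, -0.05, -0.0], [0.0026, 0.0134, 0.0025, 9.9, -0.05, -0.0]]
```

>>> carry_out(commands=[[0,0.005,0.013,10,0,0],[0,0.007,0.012,10,0,0],[0,0.009,0.01,10,0,0],[0,0.01,0.009,10,0,0],[0,0.012,0.007,10,0,0],[0,0.013,0.005,10,0,0],[0,0.013,0.002,9,0,0],[0,0,0,0,0,0]])

```text
t: 20.3
ee_pos: [515.1, -94.7, 158.8]
orientation: [-2.142, 0.17, 2.129]
ft_force: [0.2, 0.3, 0.7]
width: 61.7
```

```bash
python3 -c "
from h import *
d=img('top');
plan(517.5,-92,78,-97.3,deg=10)"
```

```text
t=20.35 pos=[515.2 -94.3 158.8] jaw=-99.1 w=61.4 F=[0.4 0.2 0.2] q=[-0.21  0.36  1.91  0.    0.87  1.52] total [80.8 -2.4 -1.5] [-1.8 -0.3  0.2] n 2
[[0.0404, -0.0012, -0.0007, -0.92, -0.17, 0.1], [0.0404, -0.0012, -0.0009, -0.92, -0.17, 0.1]]
```

>>> carry_out(commands=[[0.015,-0.002,-0.002,-1.8,0,0],[0.02,0,0,0,0,0],[0.02,0,0,0,0,0],[0.015,0,0,0,0,0],[0.005,0,0,0,0,0],[0,0,0,0,0,0]])

```text
t: 21.1
ee_pos: [518.3, -89.5, 78.4]
orientation: [-2.169, 0.115, 2.158]
ft_force: [0.2, -1.1, -0.4]
width: 61.4
```

```bash
python3 -c "
from h import *
plan(517.5,-92,76,-97.3,deg=10)"
```

```text
t=21.10 pos=[518.3 -89.5  78.4] jaw=-96.3 w=61.4 F=[ 0.2 -1.1 -0.4] q=[-0.2   0.5   1.94  0.01  0.7   1.48] total [2.4 2.6 0.5] [ 1.  -0.3  0.2] n 1
[[0.0024, 0.0026, 0.0005, 1.04, -0.28, 0.22]]
```

>>> carry_out(commands=[[0.002,0.0026,0.0005,1,0,0],[0,0,0,0,0,0],[0,0,0,0,0,0],[0,0,0,0,0,0],[0,0,0,0,0,0],[0,0,0,0,0,0],[0,0,0,0,0,0]], grip=0.95)

```text
t: 21.98
ee_pos: [518.6, -93.4, 78.0]
orientation: [-2.164, 0.136, 2.146]
ft_force: [0.1, -1.0, -0.7]
width: 15.8
```

```bash
python3 -c "
from h import *
plan(517.5,-92,76,-97.3,deg=10);print(ctrl.get_obs()['moment'])"
```

```text
t=21.98 pos=[518.6 -93.4  78. ] jaw=-97.3 w=15.8 F=[ 0.1 -1.  -0.7] q=[-0.2   0.5   1.94  0.    0.7   1.49] total [ 2.  -1.2  1.3] [ 0.  -0.5  0.1] n 1
[[0.002, -0.0012, 0.0013, 0.01, -0.49, 0.13]]
[-0.2383623   0.2120197  -0.09391639]
```

Knob gripped (15.8 mm). Turning the wheel anticlockwise.

>>> carry_out(commands=[[0,0,0,-6,0,0],[0,0,0,-8,0,0],[0,0,0,-8,0,0],[0,0,0,-8,0,0],[0,0,0,-8,0,0],[0,0,0,-8,0,0],[0,0,0,-6,0,0],[0,0,0,0,0,0]])

```text
t: 22.98
ee_pos: [518.1, -92.0, 78.0]
orientation: [1.753, 0.747, -1.738]
ft_force: [0.2, -1.3, -1.6]
width: 15.9
```

```bash
python3 -c "
from h import *
plan(518.3,-93.2,78,-37.3,deg=10);print(ctrl.get_obs()['moment'])"
```

```text
t=22.98 pos=[518.1 -92.   78. ] jaw=-43.7 w=15.9 F=[ 0.2 -1.3 -1.6] q=[-0.2   0.5   1.94  0.01  0.7   0.56] total [0.  0.9 0.7] [-6.4 -0.4 -0.2] n 1
[[0.0, 0.0009, 0.0007, -6.43, -0.41, -0.15]]
[ 0.09975516  0.36228727 -0.11185379]
```

>>> carry_out(commands=[[0,0,0,-5.5,0,0],[0,0,0,-1.5,0,0],[0,0,0,0,0,0]])

```text
t: 23.35
ee_pos: [518.0, -91.9, 78.0]
orientation: [1.674, 0.832, -1.66]
ft_force: [0.5, -1.2, -0.6]
width: 16.2
```

```bash
python3 -c "
from h import *
plan(518.3,-93.2,78,-37.3,deg=10);print(ctrl.get_obs()['moment'])"
```

```text
t=23.35 pos=[518.  -91.9  78. ] jaw=-37.0 w=16.2 F=[ 0.5 -1.2 -0.6] q=[-0.2   0.5   1.94  0.01  0.7   0.44] total [0.  1.  0.8] [ 0.3 -0.4 -0.1] n 1
[[0.0, 0.001, 0.0008, 0.31, -0.41, -0.14]]
[ 0.06264874  0.34139217 -0.07611352]
```

>>> carry_out(commands=[[0,0,0,0,0,0],[0,0,0,0,0,0],[0,0,0,0,0,0],[-0.03,0,0,0,0,0],[-0.04,0,0,0,0,0],[-0.04,0,0,0,0,0],[0,0,0,0,0,0]], grip=0.3)

```text
t: 24.22
ee_pos: [517.2, -92.0, 190.6]
orientation: [1.676, 0.83, -1.663]
ft_force: [-0.2, 0.1, -0.3]
width: 61.2
```

```bash
python3 - <<'E'
from h import *
t=img('top');s=img('scene');np.save('pics/t6.npy',t);np.save('pics/s6.npy',s)
plan(407,223,200,52.7)
a=cv2.resize(t['pixels'][165:290,155:395],None,fx=2.5,fy=2.5,interpolation=cv2.INTER_CUBIC)
b=cv2.resize(s['pixels'][140:255,240:500],None,fx=2.3,fy=2.3,interpolation=cv2.INTER_CUBIC)
b=cv2.copyMakeBorder(b[:287],0,0,0,2,0);w=max(a.shape[1],b.shape[1])
p=lambda x:cv2.copyMakeBorder(x,0,0,0,w-x.shape[1],0)
cv2.imwrite('pics/crop7.png',np.vstack([p(a),p(b)])[:600])
c=np.array([518,-92.7]);A=np.radians(142.7);q=c+95*np.array([np.cos(A),np.sin(A)])
print(a.shape,'next top pred',(proj(t,[*q,103])-[155,165])*2.5,(proj(s,[*q,103])-[240,140])*2.3+[0,a.shape[0]])
E
```

```text
t=24.32 pos=[515.1 -91.6 187.7] jaw=-37.2 w=61.4 F=[-0.5 -0.2 -1.1] q=[-0.2   0.32  1.88  0.01  0.94  0.44] total [ -10.6 -276.3 -185.3] [-89.9  -0.3  -0. ] n 10
[[-0.0011, -0.0276, -0.0185, -8.99, -0.03, -0.0], [-0.0011, -0.0244, -0.0226, -8.99, -0.03, -0.0], [-0.0011, -0.0206, -0.0262, -8.99, -0.03, -0.0], [-0.0011, -0.0162, -0.029, -8.99, -0.03, -0.0], [-0.0011, -0.0115, -0.0312, -8.99, -0.03, -0.0], [-0.0011, -0.0065, -0.0326, -8.99, -0.03, -0.0], [-0.0012, -0.0013, -0.0332, -8.99, -0.03, -0.0], [-0.0012, 0.0039, -0.033, -8.99, -0.03, -0.0]]
[[-0.0012, 0.009, -0.032, -8.99, -0.03, -0.0], [-0.0012, 0.0139, -0.0302, -8.99, -0.03, -0.0]]
(312, 600, 3) next top pred [[394.17875223 211.96684996]] [[221.75112342 371.48913985]]
```

View pics/crop7.png

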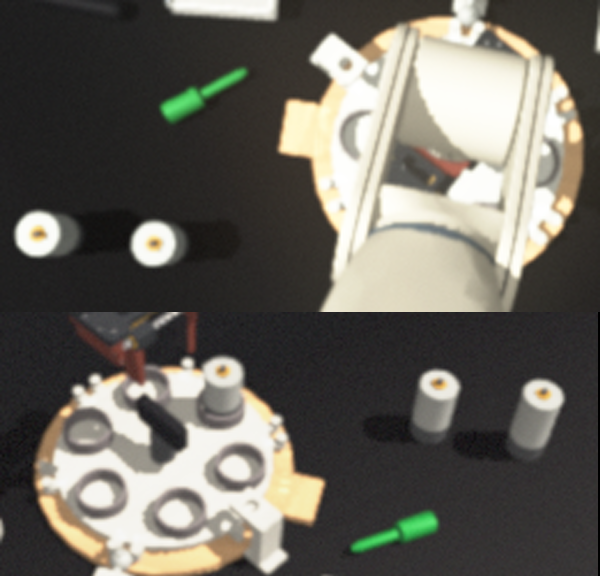

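The crop shows motor b seated in the next pocket at (223,371), predicted (222,371). Motors c and d are where they were. On to motor c.

```bash
python3 -c "
from h import *
plan(409,222.5,185,-97.3)"
```

```text
t=24.32 pos=[515.1 -91.6 187.7] jaw=-37.2 w=61.4 F=[-0.5 -0.2 -1.1] q=[-0.2   0.32  1.88  0.01  0.94  0.44] total [   4.4 -274.3 -186.1] [60.1 -0.1  0.3] n 7
[[0.0006, -0.0392, -0.0266, 8.59, -0.02, 0.04], [0.0006, -0.0427, -0.0204, 8.59, -0.02, 0.04], [0.0006, -0.0453, -0.0138, 8.59, -0.02, 0.04], [0.0005, -0.0468, -0.0069, 8.59, -0.02, 0.04], [0.0005, -0.0474, 0.0002, 8.59, -0.02, 0.04], [0.0004, -0.0468, 0.0072, 8.59, -0.02, 0.04], [0.0004, -0.0452, 0.0141, 8.59, -0.02, 0.04]]
```

>>> carry_out(commands=[[0,-0.039,-0.027,8.6,0,0],[0,-0.043,-0.02,8.6,0,0],[0,-0.045,-0.014,8.6,0,0],[0,-0.047,-0.007,8.6,0,0],[0,-0.047,0,8.6,0,0],[0,-0.047,0.007,8.6,0,0],[0,-0.04,0.012,8.6,0,0],[0,0,0,0,0,0]], grip=0)

```text
t: 25.32
ee_pos: [406.6, 225.8, 177.5]
orientation: [-2.114, 0.179, 2.156]
ft_force: [-1.0, -0.2, 0.2]
width: 87.9
```

```bash
python3 -c "
from h import *
img('top')
plan(409,222.5,120,-97.3)"
```

```text
t=25.38 pos=[406.7 224.7 177.4] jaw=-99.5 w=87.7 F=[-0.5 -0.2 -0.1] q=[0.47 0.26 2.   0.01 0.9  2.2 ] total [57.4  1.6 -3.8] [-2.2  1.1 -0.2] n 2
[[0.0287, 0.0008, -0.0019, -1.1, 0.57, -0.08], [0.0287, 0.0009, -0.0016, -1.1, 0.57, -0.08]]
```

>>> carry_out(commands=[[0.02,0.001,-0.003,-2.2,1,0],[0.03,0,0,0,0,0],[0.03,0,0,0,0,0],[0.025,0,0,0,0,0],[0.01,0,0,0,0,0],[0,0,0,0,0,0]])

```text
t: 26.12
ee_pos: [408.2, 215.7, 55.8]
orientation: [-2.154, 0.139, 2.171]
ft_force: [0.2, 0.4, 0.4]
width: 87.9
```

```bash
python3 -c "
from h import *
plan(409,222.5,46,-97.3)"
```

```text
t=26.12 pos=[408.2 215.7  55.8] jaw=-96.9 w=87.9 F=[0.2 0.4 0.4] q=[ 0.46  0.48  2.07 -0.    0.6   2.16] total [ 9.7 -7.   0. ] [ 0.4  0.4 -0.4] n 1
[[0.0097, -0.007, 0.0, 0.37, 0.41, -0.43]]
```

>>> carry_out(commands=[[0.008,-0.006,0,0,0,0],[0,0,0,0,0,0],[0,0,0,0,0,0],[0,0,0,0,0,0],[0,0,0,0,0,0],[0,0,0,0,0,0],[0,0,0,0,0,0]], grip=0.6)

```text
t: 27.0
ee_pos: [410.3, 222.4, 49.3]
orientation: [-2.157, 0.136, 2.166]
ft_force: [-0.7, -0.7, -0.8]
width: 45.0
```

>>> carry_out(commands=[[0,0,0,0,0,0],[0,0,0,0,0,0],[0,0,0,-10,0,0],[0,0,0,-10,0,0],[0,0,0,-10,0,0],[0,0,0,-10,0,0],[0,0,0,-10,0,0],[0,0,0,-10,0,0]], grip=0.3)

```text
t: 28.0
ee_pos: [411.2, 222.8, 50.0]
orientation: [1.638, 0.853, -1.647]
ft_force: [-0.3, -0.9, -0.8]
width: 61.6
```

>>> carry_out(commands=[[0,0,0,-10,0,0],[0,0,0,-10,0,0],[0,0,0,-9,0,0],[0,0,0,0,0,0],[0,0,0,0,0,0]])

```text
t: 28.62
ee_pos: [411.7, 223.1, 50.4]
orientation: [1.272, 1.163, -1.279]
ft_force: [-0.2, -0.3, -0.2]
width: 61.5
```

```bash
python3 -c "
from h import *
plan(408.8,222,46,-7.3)"
```

```text
t=28.62 pos=[411.7 223.1  50.4] jaw=-5.2 w=61.5 F=[-0.2 -0.3 -0.2] q=[ 0.47  0.5   2.06 -0.    0.58  0.57] total [ 4.4 -2.8  1.4] [2.1 0.2 0.1] n 1
[[0.0044, -0.0028, 0.0014, 2.08, 0.22, 0.1]]
```

>>> carry_out(commands=[[0.006,-0.002,0.001,2,0,0],[0,0,0,0,0,0],[0,0,0,0,0,0],[0,0,0,0,0,0]], grip=0.6)

```text
t: 29.12
ee_pos: [409.1, 222.1, 44.3]
orientation: [1.301, 1.143, -1.31]
ft_force: [-0.2, 0.4, -2.6]
width: 45.1
```

```bash
python3 -c "
from h import *
plan(530,1.6,150,-7.3)"
```

```text
t=29.12 pos=[409.1 222.1  44.3] jaw=-7.6 w=45.1 F=[-0.2  0.4 -2.6] q=[ 0.47  0.51  2.07 -0.    0.57  0.61] total [-105.2  148.5  203.2] [-0.3  0.2  0.1] n 6
[[-0.0175, 0.0248, 0.0339, -0.04, 0.04, 0.02], [-0.0176, 0.0247, 0.0339, -0.04, 0.04, 0.02], [-0.0176, 0.0247, 0.0339, -0.04, 0.04, 0.02], [-0.0176, 0.0247, 0.0339, -0.04, 0.04, 0.02], [-0.0176, 0.0247, 0.0339, -0.04, 0.04, 0.02], [-0.0176, 0.0247, 0.0339, -0.04, 0.04, 0.02]]
```

>>> carry_out(commands=[[-0.035,0,0,0,0,0],[-0.045,0,0,0,0,0],[-0.03,0.025,0.034,0,0,0],[0,0.03,0.041,0,0,0],[0,0.03,0.041,0,0,0],[0,0.028,0.039,0,0,0],[0,0.015,0.02,0,0,0],[0,0,0,0,0,0]])

```text
t: 30.12
ee_pos: [517.6, 26.5, 159.1]
orientation: [1.301, 1.14, -1.306]
ft_force: [0.7, 0.1, -2.8]
width: 44.9
```

```bash
python3 -c "
from h import *
img('top')
plan(530,1.6,115,-7.3)"
```

```text
t=30.18 pos=[516.9  27.3 158.9] jaw=-7.4 w=45.0 F=[-0.   0.1 -3.6] q=[ 0.03  0.36  1.91 -0.01  0.87  0.17] total [44.1 16.3 23.5] [-0.1  0.3 -0. ] n 2
[[0.022, 0.0082, 0.0118, -0.06, 0.15, -0.0], [0.022, 0.0082, 0.0118, -0.06, 0.15, -0.0]]
```

>>> carry_out(commands=[[0.012,0.009,0.012,0,0,0],[0.012,0.007,0.011,0,0,0],[0.012,0,0,0,0,0],[0.005,0,0,0,0,0],[0,0,0,0,0,0]])

```text
t: 30.8
ee_pos: [528.3, 3.0, 113.7]
orientation: [1.296, 1.146, -1.307]
ft_force: [1.2, -0.8, -3.4]
width: 45.0
```

```bash
python3 -c "
from h import *
plan(530,1.8,100,-7.3)"
```

```text
t=30.80 pos=[528.3   3.  113.7] jaw=-7.2 w=45.0 F=[ 1.2 -0.8 -3.4] q=[-0.01  0.44  1.91 -0.01  0.79  0.12] total [13.7  1.9  0.9] [0.1 0.3 0.2] n 1
[[0.0137, 0.0019, 0.0009, 0.06, 0.3, 0.2]]
```

>>> carry_out(commands=[[0.01,0.0018,0.0009,0,0.3,0],[0.01,0,0,0,0,0],[0.005,0,0,0,0,0],[0.003,0,0,0,0,0],[0,0,0,0,0,0]])

```text
t: 31.42
ee_pos: [530.2, 2.2, 84.2]
orientation: [1.301, 1.15, -1.303]
ft_force: [-0.5, 0.8, -2.7]
width: 45.0
```

```bash
python3 -c "
from h import *
plan(530,1.8,75,-7.3)"
```

```text
t=31.43 pos=[530.2   2.2  84.2] jaw=-7.2 w=45.0 F=[-0.5  0.8 -2.7] q=[-0.02  0.49  1.92  0.    0.73  0.11] total [ 9.2 -0.2  0.5] [ 0.1 -0.   0.2] n 1
[[0.0092, -0.0002, 0.0005, 0.1, -0.03, 0.16]]
```

The bottom is at 40 mm, inside the cup. Seat it.

>>> carry_out(commands=[[0.006,0,0,0,0,0],[0.003,0,0,0,0,0],[0.001,0,0,0,0,0],[0,0,0,0,0,0]])

```text
t: 31.92
ee_pos: [530.8, 2.3, 74.2]
orientation: [1.301, 1.149, -1.302]
ft_force: [-0.6, -0.6, -2.0]
width: 44.9
```

>>> carry_out(commands=[[0,0,0,0,0,0],[0,0,0,0,0,0],[0,0,0,0,0,0],[-0.03,0,0,0,0,0],[-0.04,0,0,0,0,0],[-0.02,0,0,0,0,0],[0,0,0,10,0,0],[0,0,0,10,0,0]], grip=0.3)

```text
t: 32.92
ee_pos: [532.0, 2.1, 168.4]
orientation: [1.558, 0.939, -1.554]
ft_force: [0.2, 0.2, 0.1]
width: 61.1
```

```bash
python3 -c "
from h import *
plan(518,-92.8,150,-97.3,deg=10)"
```

```text
t=32.92 pos=[532.    2.1 168.4] jaw=-27.8 w=61.1 F=[0.2 0.2 0.1] q=[-0.02  0.36  1.88  0.    0.9   0.46] total [18.3 31.8 90.6] [69.5 -0.1 -0. ] n 7
[[0.0026, 0.0045, 0.0129, 9.94, -0.02, -0.0], [0.0026, 0.0067, 0.012, 9.94, -0.02, -0.0], [0.0026, 0.0087, 0.0106, 9.94, -0.02, -0.0], [0.0026, 0.0104, 0.009, 9.94, -0.02, -0.0], [0.0026, 0.0118, 0.007, 9.94, -0.02, -0.0], [0.0026, 0.0128, 0.0049, 9.94, -0.02, -0.0], [0.0026, 0.0135, 0.0026, 9.94, -0.02, -0.0]]
```

```bash
python3 -c "
from h import *
plan(518,-92.8,150,-37.3,deg=10,step=30)"
```

```text
t=32.92 pos=[532.    2.1 168.4] jaw=-27.8 w=61.1 F=[0.2 0.2 0.1] q=[-0.02  0.36  1.88  0.    0.9   0.46] total [18.3 31.8 90.6] [ 9.5 -0.1 -0.1] n 4
[[0.0046, 0.0079, 0.0226, 2.39, -0.03, -0.02], [0.0046, 0.0089, 0.0223, 2.39, -0.03, -0.02], [0.0046, 0.0098, 0.0219, 2.39, -0.03, -0.02], [0.0046, 0.0107, 0.0215, 2.39, -0.03, -0.02]]
```

>>> carry_out(commands=[[0,0.008,0.022,2.4,0,0],[0,0.009,0.022,2.4,0,0],[0,0.01,0.021,2.4,0,0],[0,0.008,0.015,2.4,0,0],[0,0,0,0,0,0],[0,0,0,0,0,0]])

```text
t: 33.67
ee_pos: [520.8, -86.4, 169.2]
orientation: [1.679, 0.821, -1.672]
ft_force: [-0.4, 0.8, 0.0]
width: 61.6
```

```bash
python3 -c "
from h import *
img('top')
plan(518,-92.8,77,-37.3,deg=10,step=30)"
```

```text
t=33.73 pos=[520.8 -86.3 169.2] jaw=-37.7 w=61.5 F=[ 1.3  0.2 -0.4] q=[-0.19  0.35  1.89  0.    0.9   0.47] total [92.2  1.5  7.2] [-0.4 -0.2 -0.2] n 4
[[0.023, 0.0004, 0.0018, -0.11, -0.05, -0.04], [0.0231, 0.0004, 0.0018, -0.11, -0.05, -0.04], [0.0231, 0.0004, 0.0018, -0.11, -0.05, -0.04], [0.0231, 0.0004, 0.0017, -0.11, -0.05, -0.04]]
```

>>> carry_out(commands=[[0.02,0.0015,0.006,0,0,0],[0.02,0,0.001,0,0,0],[0.02,0,0,0,0,0],[0.018,0,0,0,0,0],[0.008,0,0,0,0,0],[0,0,0,0,0,0]])

```text
t: 34.48
ee_pos: [519.8, -89.1, 81.5]
orientation: [1.676, 0.825, -1.664]
ft_force: [-0.7, -0.2, 0.1]
width: 61.5
```

```bash
python3 -c "
from h import *
plan(518,-92.8,77,-37.3,deg=10,step=30)"
```

```text
t=34.48 pos=[519.8 -89.1  81.5] jaw=-37.3 w=61.5 F=[-0.7 -0.2  0.1] q=[-0.19  0.49  1.93  0.    0.71  0.46] total [4.5 0.8 4.1] [-0.  -0.3 -0.3] n 1
[[0.0045, 0.0008, 0.0041, -0.03, -0.27, -0.25]]
```

>>> carry_out(commands=[[0.004,0.001,0.004,0,0,0],[0,0,0,0,0,0],[0,0,0,0,0,0],[0,0,0,0,0,0],[0,0,0,0,0,0],[0,0,0,0,0,0],[0,0,0,0,0,0]], grip=0.95)

```text
t: 35.35
ee_pos: [517.8, -92.2, 79.0]
orientation: [1.678, 0.826, -1.665]
ft_force: [0.3, 0.2, -0.5]
width: 15.7
```

>>> carry_out(commands=[[0,0,0,-6,0,0],[0,0,0,-8,0,0],[0,0,0,-8,0,0],[0,0,0,-8,0,0],[0,0,0,-8,0,0],[0,0,0,-8,0,0],[0,0,0,-8,0,0],[0,0,0,0,0,0]])

```text
t: 36.35
ee_pos: [516.7, -92.1, 79.0]
orientation: [0.975, 1.343, -0.968]
ft_force: [0.4, 0.6, 0.2]
width: 15.8
```

```bash
python3 -c "
from h import *
plan(518,-92.8,77,22.7,deg=10,step=30);print(ctrl.get_obs()['moment'])"
```

```text
t=36.35 pos=[516.7 -92.1  79. ] jaw=18.3 w=15.8 F=[0.4 0.6 0.2] q=[-0.2   0.5   1.94  0.01  0.71 -0.52] total [2.  1.  1.1] [-4.4 -0.1 -0.2] n 1
[[0.002, 0.001, 0.0011, -4.43, -0.13, -0.2]]
[0.21771099 0.4228801  0.2971531 ]
```

>>> carry_out(commands=[[0,0,0,-4.5,0,0],[0,0,0,-0.5,0,0],[0,0,0,0,0,0]])

```text
t: 36.72
ee_pos: [516.6, -92.1, 79.0]
orientation: [0.914, 1.372, -0.907]
ft_force: [0.2, 0.4, 0.5]
width: 16.0
```

```bash
python3 -c "
from h import *
plan(518,-92.8,77,22.7,deg=10,step=30);print(ctrl.get_obs()['moment'])"
```

```text
t=36.73 pos=[516.6 -92.1  79. ] jaw=22.9 w=16.0 F=[0.2 0.4 0.5] q=[-0.2   0.5   1.94  0.01  0.71 -0.6 ] total [2.  1.  1.3] [ 0.2 -0.1 -0.2] n 1
[[0.002, 0.001, 0.0013, 0.16, -0.14, -0.18]]
[ 0.15491305  0.51590766 -0.10999347]
```

>>> carry_out(commands=[[0,0,0,0,0,0],[0,0,0,0,0,0],[0,0,0,0,0,0],[-0.03,0,0,0,0,0],[-0.045,0,0,0,0,0],[-0.045,0,0,0,0,0],[0,0,0,0,0,0]], grip=0.3)

```text
t: 37.6
ee_pos: [516.8, -92.8, 202.1]
orientation: [0.916, 1.37, -0.91]
ft_force: [-0.2, 0.7, -0.5]
width: 61.5
```

```bash
python3 - <<'E'
from h import *
t=img('top');s=img('scene');np.save('pics/t7.npy',t);np.save('pics/s7.npy',s)
plan(417,342,200,82.7)
a=cv2.resize(t['pixels'][165:290,155:395],None,fx=2.5,fy=2.5,interpolation=cv2.INTER_CUBIC)
b=cv2.resize(s['pixels'][140:255,240:500],None,fx=2.3,fy=2.3,interpolation=cv2.INTER_CUBIC)
w=max(a.shape[1],b.shape[1])
p=lambda x:cv2.copyMakeBorder(x,0,0,0,w-x.shape[1],0)
cv2.imwrite('pics/crop8.png',np.vstack([p(a),p(b)])[:600])
c=np.array([518,-92.7])
for A,h in((142.7,116),(202.7,103)):
    A=np.radians(A);q=c+95*np.array([np.cos(A),np.sin(A)]);print((proj(s,[*q,h])-[240,140])*2.3+[0,312])
E
```

```text
t=37.70 pos=[514.5 -92.3 198.8] jaw=22.6 w=61.7 F=[-1.1  0.4 -0.3] q=[-0.2   0.31  1.87  0.    0.97 -0.6 ] total [   0.9   77.3 -438.3] [-60.1  -0.3  -0.1] n 9
[[0.0001, 0.0086, -0.0487, -6.67, -0.03, -0.01], [0.0001, 0.0142, -0.0474, -6.67, -0.03, -0.01], [0.0, 0.0196, -0.0454, -6.67, -0.03, -0.01], [0.0, 0.0247, -0.0428, -6.67, -0.03, -0.01], [-0.0, 0.0295, -0.0397, -6.67, -0.03, -0.01], [-0.0, 0.034, -0.036, -6.67, -0.03, -0.01], [-0.0001, 0.0379, -0.0318, -6.67, -0.03, -0.01], [-0.0001, 0.0413, -0.0271, -6.67, -0.03, -0.01]]
[[-0.0001, 0.0442, -0.0222, -6.67, -0.03, -0.01]]
[[221.89078933 364.01981471]]
[[144.97702429 355.05241745]]
```

View pics/crop8.png

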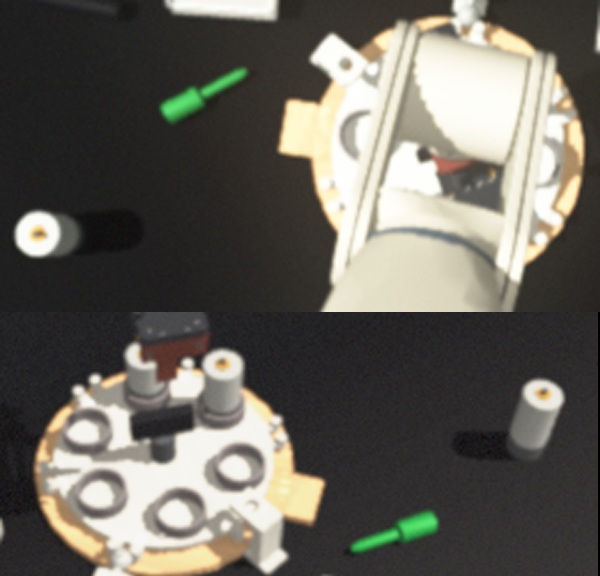

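The crop shows motor c in the next pocket at (222,363), as predicted, b one further on at (145,355), and d unmoved at top crop (38,234). On to d.

>>> carry_out(commands=[[0,0.009,-0.049,-6.7,0,0],[0,0.014,-0.047,-6.7,0,0],[0,0.02,-0.045,-6.7,0,0],[0,0.025,-0.043,-6.7,0,0],[0,0.03,-0.04,-6.7,0,0],[0,0.034,-0.036,-6.7,0,0],[0,0.038,-0.032,-6.7,0,0],[0,0.041,-0.027,-6.7,0,0]], grip=0)

```text
t: 38.7
ee_pos: [414.9, 299.8, 187.6]
orientation: [0.168, 1.587, -0.175]
ft_force: [1.6, -0.7, -0.0]
width: 87.8
```

>>> carry_out(commands=[[0,0.03,-0.015,-6,0,0],[0,0,0,0,0,0],[0,0,0,0,0,0]])

```text
t: 39.08
ee_pos: [403.0, 333.7, 182.6]
orientation: [0.076, 1.599, -0.091]
ft_force: [0.3, -0.0, -0.5]
width: 87.8
```

```bash
python3 -c "
from h import *
img('top')
plan(417,342,140,82.7)"
```

```text
t=39.12 pos=[403.1 333.6 182.7] jaw=83.9 w=88.0 F=[ 0.3 -0.2 -1.4] q=[ 0.66  0.34  1.87  0.02  0.96 -0.81] total [42.2 10.3 14.2] [ 1.2 -1.7  0.6] n 1
[[0.0422, 0.0103, 0.0142, 1.2, -1.66, 0.62]]
```

>>> carry_out(commands=[[0.01,0.009,0.013,1.2,-1.6,0.6],[0.02,0,0,0,0,0],[0.01,0,0,0,0,0],[0,0,0,0,0,0]])

```text
t: 39.62
ee_pos: [418.2, 336.6, 140.6]
orientation: [0.106, 1.569, -0.109]
ft_force: [-0.1, -0.3, -1.0]
width: 87.9
```

```bash
python3 -c "
from h import *
plan(417,342,56,82.7)"
```

```text
t=39.62 pos=[418.2 336.6 140.6] jaw=82.1 w=87.9 F=[-0.1 -0.3 -1. ] q=[ 0.66  0.41  1.88 -0.    0.85 -0.78] total [84.6  5.4 -1.9] [-0.6 -0.1  0.1] n 2
[[0.0423, 0.0027, -0.0009, -0.28, -0.03, 0.05], [0.0423, 0.0027, -0.001, -0.28, -0.03, 0.05]]
```

>>> carry_out(commands=[[0.015,0.005,-0.002,0,0,0],[0.025,0,0,0,0,0],[0.025,0,0,0,0,0],[0.012,0,0,0,0,0],[0,0,0,0,0,0]])

```text
t: 40.25
ee_pos: [418.1, 343.1, 61.5]
orientation: [0.11, 1.567, -0.108]
ft_force: [0.1, 0.1, 0.9]
width: 88.1
```

```bash
python3 -c "
from h import *
plan(417,342,54,82.7)"
```

```text
t=40.25 pos=[418.1 343.1  61.5] jaw=82.1 w=88.1 F=[0.1 0.1 0.9] q=[ 0.67  0.54  1.91 -0.    0.69 -0.77] total [ 7.5 -1.2 -0.9] [-0.6  0.1 -0.1] n 1
[[0.0075, -0.0012, -0.0009, -0.64, 0.08, -0.06]]
```

>>> carry_out(commands=[[0.008,-0.001,-0.001,0,0,0],[0,0,0,0,0,0],[0,0,0,0,0,0],[0,0,0,0,0,0],[0,0,0,0,0,0],[0,0,0,0,0,0],[0,0,0,0,0,0]], grip=0.6)

```text
t: 41.12
ee_pos: [418.0, 343.0, 55.1]
orientation: [0.111, 1.564, -0.106]
ft_force: [1.1, 0.4, -0.9]
width: 45.0
```

>>> carry_out(commands=[[0,0,0,0,0,0],[0,0,0,0,0,0],[0,0,0,10,0,0],[0,0,0,10,0,0],[0,0,0,10,0,0],[0,0,0,10,0,0],[0,0,0,10,0,0],[0,0,0,10,0,0]], grip=0.3)

```text
t: 42.12
ee_pos: [418.7, 343.8, 55.7]
orientation: [0.952, 1.353, -0.941]
ft_force: [-0.6, 0.8, -0.3]
width: 61.3
```

>>> carry_out(commands=[[0,0,0,10,0,0],[0,0,0,10,0,0],[0,0,0,8,0,0],[0,0,0,0,0,0],[0,0,0,0,0,0]])

```text
t: 42.75
ee_pos: [419.0, 344.2, 56.0]
orientation: [1.326, 1.134, -1.312]
ft_force: [-0.2, -0.4, 0.1]
width: 61.6
```

```bash
python3 -c "
from h import *
plan(417,343,54,-7.3)"
```

```text
t=42.75 pos=[419.  344.2  56. ] jaw=-8.6 w=61.6 F=[-0.2 -0.4  0.1] q=[ 0.67  0.55  1.91 -0.    0.67  0.82] total [ 2.  -1.8  1.5] [-1.3 -0.3 -0.3] n 1
[[0.002, -0.0018, 0.0015, -1.32, -0.33, -0.32]]
```

>>> carry_out(commands=[[0.003,-0.002,0.0015,-1.3,0,0],[0,0,0,0,0,0],[0,0,0,0,0,0],[0,0,0,0,0,0]], grip=0.6)

```text
t: 43.25
ee_pos: [416.2, 342.9, 52.9]
orientation: [1.305, 1.148, -1.293]
ft_force: [-0.7, -0.2, 0.3]
width: 45.2
```

```bash
python3 -c "
from h import *
plan(530,2,160,-7.3)"
```

```text
t=43.25 pos=[416.2 342.9  52.9] jaw=-7.0 w=45.2 F=[-0.7 -0.2  0.3] q=[0.67 0.56 1.92 0.   0.66 0.79] total [-108.1  155.3  323.8] [ 0.3 -0.3 -0.3] n 8
[[-0.0135, 0.0194, 0.0405, 0.03, -0.04, -0.04], [-0.0135, 0.0194, 0.0405, 0.03, -0.04, -0.04], [-0.0135, 0.0194, 0.0405, 0.03, -0.04, -0.04], [-0.0135, 0.0195, 0.0405, 0.03, -0.04, -0.04], [-0.0134, 0.0195, 0.0405, 0.03, -0.04, -0.04], [-0.0134, 0.0195, 0.0405, 0.03, -0.04, -0.04], [-0.0134, 0.0195, 0.0405, 0.03, -0.04, -0.04], [-0.0134, 0.0195, 0.0405, 0.03, -0.04, -0.04]]
```

>>> carry_out(commands=[[-0.035,0,0,0,0,0],[-0.045,0.01,0.02,0,0,0],[-0.028,0.022,0.045,0,0,0],[0,0.022,0.046,0,0,0],[0,0.022,0.046,0,0,0],[0,0.022,0.046,0,0,0],[0,0.022,0.046,0,0,0],[0,0.015,0.03,0,0,0]])

```text
t: 44.25
ee_pos: [518.5, 41.4, 161.6]
orientation: [1.298, 1.149, -1.288]
ft_force: [-0.2, 1.2, -3.7]
width: 44.8
```

>>> carry_out(commands=[[0,0,0,0,0,0],[0,0,0,0,0,0]])

```text
t: 44.5
ee_pos: [518.4, 39.3, 160.7]
orientation: [1.3, 1.148, -1.292]
ft_force: [0.2, -0.1, -3.6]
width: 45.1
```

```bash
python3 -c "
from h import *
plan(530,2,125,-7.3)"
```

```text
t=44.50 pos=[518.4  39.3 160.7] jaw=-6.8 w=45.1 F=[ 0.2 -0.1 -3.6] q=[0.05 0.35 1.91 0.   0.87 0.17] total [35.8 15.8 35.8] [ 0.5 -0.1 -0.3] n 2
[[0.0179, 0.0079, 0.0179, 0.24, -0.05, -0.15], [0.0179, 0.008, 0.0178, 0.24, -0.05, -0.15]]
```

>>> carry_out(commands=[[0.008,0.008,0.018,0.5,0,0],[0.012,0.007,0.016,0,0,0],[0.01,0,0,0,0,0],[0,0,0,0,0,0],[0,0,0,0,0,0]])

```text
t: 45.12
ee_pos: [528.6, 3.8, 127.6]
orientation: [1.303, 1.147, -1.298]
ft_force: [0.3, -0.3, -2.6]
width: 45.5
```

```bash
python3 -c "
from h import *
plan(530,2.2,110,-7.3)"
```

```text
t=45.12 pos=[528.6   3.8 127.6] jaw=-7.2 w=45.5 F=[ 0.3 -0.3 -2.6] q=[-0.02  0.42  1.91  0.    0.81  0.11] total [17.6  1.5  1.4] [ 0.1 -0.1 -0.2] n 1
[[0.0176, 0.0015, 0.0014, 0.14, -0.11, -0.15]]
```

>>> carry_out(commands=[[0.012,0.0015,0.0014,0,0,0],[0.012,0,0,0,0,0],[0.007,0,0,0,0,0],[0.003,0,0,0,0,0],[0,0,0,0,0,0]])

```text
t: 45.75
ee_pos: [530.1, 2.9, 91.2]
orientation: [1.303, 1.147, -1.297]
ft_force: [-0.1, -0.7, -2.9]
width: 44.9
```

```bash
python3 -c "
from h import *
plan(530,2.2,83,-7.3)"
```

```text
t=45.75 pos=[530.1   2.9  91.2] jaw=-7.1 w=44.9 F=[-0.1 -0.7 -2.9] q=[-0.02  0.48  1.92  0.    0.73  0.1 ] total [ 8.2 -0.1  0.7] [ 0.2 -0.1 -0.2] n 1
[[0.0082, -0.0001, 0.0007, 0.2, -0.11, -0.16]]
```

>>> carry_out(commands=[[0.005,0,0,0,0,0],[0.003,0,0,0,0,0],[0,0,0,0,0,0]])

```text
t: 46.12
ee_pos: [530.6, 2.9, 83.2]
orientation: [1.303, 1.146, -1.296]
ft_force: [-0.0, 0.5, -3.4]
width: 45.1
```

>>> carry_out(commands=[[0,0,0,0,0,0],[0,0,0,0,0,0],[0,0,0,0,0,0],[-0.03,0,0,0,0,0],[-0.04,0,0,0,0,0],[-0.02,0,0,0,0,0],[0,0,0,-10,0,0],[0,0,0,-10,0,0]], grip=0.3)

```text
t: 47.12
ee_pos: [531.8, 2.7, 178.3]
orientation: [1.039, 1.305, -1.028]
ft_force: [0.5, 0.7, -0.2]
width: 61.7
```

```bash
python3 -c "
from h import *
plan(518,-92.6,175,22.7,deg=10,step=30)"
```

```text
t=47.12 pos=[531.8   2.7 178.3] jaw=13.4 w=61.7 F=[ 0.5  0.7 -0.2] q=[-0.02  0.34  1.88  0.    0.91 -0.25] total [  3.1 -35.6  89.5] [-9.3  0.1 -0.5] n 4
[[0.0008, -0.0089, 0.0224, -2.31, 0.02, -0.13], [0.0008, -0.0098, 0.022, -2.31, 0.02, -0.13], [0.0008, -0.0107, 0.0216, -2.31, 0.02, -0.13], [0.0008, -0.0115, 0.0211, -2.31, 0.02, -0.13]]
```

>>> carry_out(commands=[[0,-0.009,0.022,-2.3,0,0],[0,-0.01,0.022,-2.3,0,0],[0,-0.011,0.021,-2.3,0,0],[0,-0.01,0.018,-2.3,0,0],[0,0,0,0,0,0],[0,0,0,0,0,0]])

```text
t: 47.88
ee_pos: [518.3, -90.2, 179.6]
orientation: [0.913, 1.363, -0.9]
ft_force: [0.5, 1.0, -0.4]
width: 61.3
```

```bash
python3 -c "
from h import *
img('top')
plan(518,-92.6,78,22.7,deg=10,step=30)"
```

```text
t=47.92 pos=[518.3 -90.1 179.7] jaw=23.1 w=61.4 F=[-0.3  0.6 -0.2] q=[-0.2   0.33  1.89  0.    0.91 -0.6 ] total [101.6  -2.5   1.8] [ 0.4  0.2 -0.7] n 4
[[0.0254, -0.0006, 0.0005, 0.09, 0.05, -0.17], [0.0254, -0.0005, 0.0005, 0.09, 0.05, -0.17], [0.0254, -0.0005, 0.0005, 0.09, 0.05, -0.17], [0.0254, -0.0004, 0.0005, 0.09, 0.05, -0.17]]
```

>>> carry_out(commands=[[0.02,-0.001,0.001,0,0,-0.6],[0.022,0,0,0,0,0],[0.022,0,0,0,0,0],[0.02,0,0,0,0,0],[0.01,0,0,0,0,0],[0,0,0,0,0,0]])

```text
t: 48.68
ee_pos: [517.0, -88.1, 77.5]
orientation: [0.903, 1.375, -0.909]
ft_force: [-0.0, 0.1, -0.5]
width: 61.4
```

```bash
python3 -c "
from h import *
plan(518,-92.6,77,22.7,deg=10,step=30)"
```

```text
t=48.67 pos=[517.  -88.1  77.5] jaw=23.2 w=61.4 F=[-0.   0.1 -0.5] q=[-0.19  0.5   1.94 -0.    0.71 -0.59] total [ 0.5 -0.8  4.6] [0.5 0.1 0.2] n 1
[[0.0005, -0.0008, 0.0046, 0.54, 0.08, 0.2]]
```

>>> carry_out(commands=[[0,0,0.0045,0,0,0],[0,0,0,0,0,0],[0,0,0,0,0,0],[0,0,0,0,0,0],[0,0,0,0,0,0],[0,0,0,0,0,0],[0,0,0,0,0,0]], grip=0.95)

```text
t: 49.55
ee_pos: [517.3, -93.9, 79.2]
orientation: [0.9, 1.376, -0.911]
ft_force: [-0.4, 0.1, -2.9]
width: 15.8
```

>>> carry_out(commands=[[0,0,0,-6,0,0],[0,0,0,-8,0,0],[0,0,0,-8,0,0],[0,0,0,-8,0,0],[0,0,0,-8,0,0],[0,0,0,-8,0,0],[0,0,0,-8,0,0],[0,0,0,0,0,0]])

```text
t: 50.55
ee_pos: [517.9, -93.4, 79.3]
orientation: [0.147, 1.568, -0.155]
ft_force: [-0.3, -2.1, -1.8]
width: 15.6
```

```bash
python3 -c "
from h import *
plan(518,-92.8,77,82.7,deg=10,step=30);print(ctrl.get_obs()['moment'])"
```

```text
t=50.55 pos=[517.9 -93.4  79.3] jaw=79.0 w=15.6 F=[-0.3 -2.1 -1.8] q=[-0.2   0.5   1.93 -0.01  0.71 -1.57] total [ 2.3  0.6 -0. ] [-3.7 -0.2  0.3] n 1
[[0.0023, 0.0006, -0.0, -3.72, -0.15, 0.3]]
[ 0.01625591 -0.29159478 -0.18670551]
```

Finish the click, release, rise, then look before fetching the pin.

>>> carry_out(commands=[[0,0,0,-3.8,0,0],[0,0,0,-0.3,0,0],[0,0,0,0,0,0]])

```text
t: 50.92
ee_pos: [517.9, -93.4, 79.3]
orientation: [0.097, 1.572, -0.105]
ft_force: [-1.0, -1.2, -1.2]
width: 16.1
```

>>> carry_out(commands=[[0,0,0,0,0,0],[0,0,0,0,0,0],[0,0,0,0,0,0],[-0.03,0,0,0,0,0],[-0.045,0,0,0,0,0],[-0.045,0,0,0,0,0],[0,0,0,0,0,0]], grip=0.3)

```text
t: 51.8
ee_pos: [518.4, -92.5, 202.5]
orientation: [0.1, 1.573, -0.107]
ft_force: [0.2, 0.4, 0.4]
width: 61.5
```

```bash
python3 - <<'E'
from h import *
t=img('top');s=img('scene');np.save('pics/t8.npy',t);np.save('pics/s8.npy',s)
plan(483.1,-373.9,200,52.8)
b=cv2.resize(s['pixels'][130:260,190:390],None,fx=4,fy=4,interpolation=cv2.INTER_CUBIC)
cv2.imwrite('pics/crop9.png',b)
c=np.array([518,-92.7])
for A,h in((142.7,129),(202.7,116),(262.7,103)):
    A=np.radians(A);q=c+95*np.array([np.cos(A),np.sin(A)]);print((proj(s,[*q,h])-[190,130])*4)
for z in (38,75): print('eyelet',(proj(s,[605.4,22.8,z])-[190,130])*4)
E
```

```text
t=51.90 pos=[516.1 -92.1 199.2] jaw=82.5 w=61.3 F=[-0.3 -0.4 -0.1] q=[-0.2   0.31  1.86 -0.01  0.98 -1.63] total [   0.5 -283.7    4.2] [29.7 -0.5  0.4] n 6
[[0.0001, -0.0473, 0.0007, 4.94, -0.08, 0.07], [0.0, -0.0471, 0.0048, 4.94, -0.08, 0.07], [-0.0, -0.0465, 0.0088, 4.94, -0.08, 0.07], [-0.0001, -0.0455, 0.0128, 4.94, -0.08, 0.07], [-0.0001, -0.0443, 0.0167, 4.94, -0.08, 0.07], [-0.0001, -0.0427, 0.0204, 4.94, -0.08, 0.07]]
[[586.14290348 117.27482582]]
[[451.33701184 101.85013657]]
[[346.02829553 187.83083946]]
eyelet [[636.20016175 405.90859367]]
eyelet [[638.2101646  373.06500309]]
```

View pics/crop9.png

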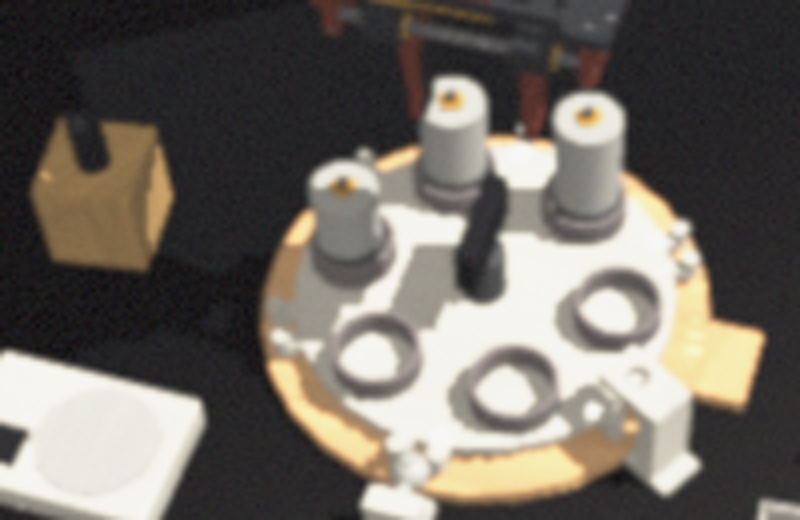

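All three motors stand in neighbouring pockets in order, at (586,115), (451,100) and (345,187), each within 3 px of prediction. The eyelet hole is at (639,376), against (638,373) predicted. Now fetching the pin.

>>> carry_out(commands=[[0,-0.047,0.001,5,0,0],[0,-0.047,0.005,5,0,0],[0,-0.047,0.009,5,0,0],[0,-0.046,0.013,5,0,0],[0,-0.044,0.017,5,0,0],[0,-0.033,0.016,5,0,0],[0,0,0,0,0,0],[0,0,0,0,0,0]])

```text
t: 52.9
ee_pos: [475.6, -366.9, 184.6]
orientation: [0.526, 1.539, -0.527]
ft_force: [0.0, 0.1, -0.4]
width: 61.2
```

```bash
python3 -c "
from h import *
img('top')
plan(483.1,-373.9,140,52.8)"
```

```text
t=52.95 pos=[ 475.7 -366.7  184.7] jaw=51.7 w=61.5 F=[ 0.  -0.7  0.4] q=[-0.67  0.45  1.69 -0.01  1.03 -1.57] total [44.3 -0.5 11.6] [-1.1 -1.7  0.6] n 1
[[0.0443, -0.0005, 0.0116, -1.13, -1.73, 0.64]]
```

>>> carry_out(commands=[[0.015,0,0.01,-1.1,-1.7,0.6],[0.015,0,0,0,0,0],[0.005,0,0,0,0,0],[0,0,0,0,0,0]])

```text
t: 53.45
ee_pos: [483.6, -368.6, 147.3]
orientation: [0.505, 1.515, -0.504]
ft_force: [-0.3, 0.0, 0.5]
width: 61.5
```

```bash
python3 -c "
from h import *
plan(483.1,-373.9,84,52.8)"
```

```text
t=53.45 pos=[ 483.6 -368.6  147.3] jaw=53.1 w=61.5 F=[-0.3  0.   0.5] q=[-0.67  0.49  1.72 -0.    0.93 -1.6 ] total [63.3 -4.5  3. ] [ 0.3 -0.2  0. ] n 2
[[0.0317, -0.0023, 0.0015, 0.15, -0.09, 0.01], [0.0317, -0.0023, 0.0015, 0.15, -0.09, 0.01]]
```

>>> carry_out(commands=[[0.015,-0.0045,0.003,0.3,0,0],[0.02,0,0,0,0,0],[0.018,0,0,0,0,0],[0.004,0,0,0,0,0],[0,0,0,0,0,0]])

```text
t: 54.08
ee_pos: [483.7, -375.0, 87.7]
orientation: [0.509, 1.512, -0.509]
ft_force: [-0.3, -0.3, 0.1]
width: 61.6
```

```bash
python3 -c "
from h import *
plan(483.1,-373.9,85,52.8)"
```

```text
t=54.08 pos=[ 483.7 -375.    87.7] jaw=52.8 w=61.6 F=[-0.3 -0.3  0.1] q=[-0.68  0.58  1.74 -0.    0.83 -1.6 ] total [ 2.7  0.5 -1.1] [-0.  -0.1  0. ] n 1
[[0.0027, 0.0005, -0.0011, -0.03, -0.1, 0.04]]
```

>>> carry_out(commands=[[0.003,0.0005,-0.001,0,0,0],[0,0,0,0,0,0],[0,0,0,0,0,0],[0,0,0,0,0,0],[0,0,0,0,0,0],[0,0,0,0,0,0]], grip=0.85)

```text
t: 54.82
ee_pos: [484.0, -374.6, 86.3]
orientation: [0.508, 1.51, -0.51]
ft_force: [0.6, -0.8, -0.7]
width: 24.3
```

```bash
python3 -c "
from h import *
plan(483.1,-373.9,85,52.8)"
```

```text
t=54.83 pos=[ 484.  -374.6   86.3] jaw=52.8 w=24.3 F=[ 0.6 -0.8 -0.7] q=[-0.68  0.58  1.74 -0.    0.82 -1.6 ] total [ 1.3  0.  -1.1] [-0.   0.1  0. ] n 1
[[0.0013, 0.0, -0.0011, -0.03, 0.06, 0.05]]
```

>>> carry_out(commands=[[-0.015,0,0,0,0,0],[-0.025,0,0,0,0,0],[-0.035,0,0,0,0,0],[-0.035,0,0,0,0,0],[-0.02,0,0,0,0,0],[0,0,0,0,0,0],[0,0,0,0,0,0]])

```text
t: 55.7
ee_pos: [483.9, -374.4, 224.7]
orientation: [0.507, 1.507, -0.51]
ft_force: [0.8, -0.1, -0.8]
width: 24.3
```

```bash
python3 -c "
from h import *
plan(606,22.5,215,52.8,step=45)"
```

```text
t=55.70 pos=[ 483.9 -374.4  224.7] jaw=52.8 w=24.3 F=[ 0.8 -0.1 -0.8] q=[-0.68  0.4   1.66 -0.    1.08 -1.6 ] total [   8.9  389.9 -143. ] [-0.   0.2  0.1] n 10
[[0.0009, 0.039, -0.0143, -0.0, 0.02, 0.01], [0.0009, 0.039, -0.0143, -0.0, 0.02, 0.01], [0.0009, 0.039, -0.0143, -0.0, 0.02, 0.01], [0.0009, 0.039, -0.0143, -0.0, 0.02, 0.01], [0.0009, 0.039, -0.0143, -0.0, 0.02, 0.01], [0.0009, 0.039, -0.0143, -0.0, 0.02, 0.01], [0.0009, 0.039, -0.0143, -0.0, 0.02, 0.01], [0.0009, 0.039, -0.0143, -0.0, 0.02, 0.01]]
[[0.001, 0.039, -0.0143, -0.0, 0.02, 0.01], [0.001, 0.039, -0.0143, -0.0, 0.02, 0.01]]
```

>>> carry_out(commands=[[0,0.043,-0.016,0,0,0],[0,0.043,-0.016,0,0,0],[0,0.043,-0.016,0,0,0],[0,0.043,-0.016,0,0,0],[0,0.043,-0.016,0,0,0],[0,0.043,-0.016,0,0,0],[0,0.043,-0.016,0,0,0],[0,0.035,-0.012,0,0,0]])

```text
t: 56.7
ee_pos: [586.7, -23.0, 214.5]
orientation: [0.512, 1.521, -0.516]
ft_force: [0.3, 0.2, -1.2]
width: 24.9
```

>>> carry_out(commands=[[0,0.02,-0.007,0,0,0],[0,0,0,0,0,0],[0,0,0,0,0,0]])

```text
t: 57.08
ee_pos: [592.3, -1.2, 211.9]
orientation: [0.508, 1.526, -0.515]
ft_force: [-0.1, -0.8, -1.8]
width: 24.4
```

```bash
python3 -c "
from h import *
plan(606,22.5,170,52.8)"
```

```text
t=57.08 pos=[592.3  -1.2 211.9] jaw=52.6 w=24.4 F=[-0.1 -0.8 -1.8] q=[-0.02  0.4   1.7   0.    1.06 -0.94] total [41.7 27.5 -3. ] [-0.2 -0.8  0.5] n 2
[[0.0209, 0.0138, -0.0015, -0.09, -0.39, 0.26], [0.0209, 0.0137, -0.0016, -0.09, -0.39, 0.26]]
```

>>> carry_out(commands=[[0.008,0.014,-0.0015,0,-0.8,0.5],[0.01,0.012,-0.0015,0,0,0],[0.01,0,0,0,0,0],[0,0,0,0,0,0],[0,0,0,0,0,0]])

```text
t: 57.7
ee_pos: [605.7, 20.1, 181.0]
orientation: [0.512, 1.509, -0.514]
ft_force: [0.0, -0.3, -0.3]
width: 24.4
```

```bash
python3 -c "
from h import *
plan(606,22.5,155,52.8)"
```

```text
t=57.70 pos=[605.7  20.1 181. ] jaw=52.4 w=24.4 F=[ 0.  -0.3 -0.3] q=[ 0.01  0.45  1.7  -0.    0.99 -0.9 ] total [26.   2.1 -1.3] [-0.4  0.   0.1] n 1
[[0.026, 0.0021, -0.0013, -0.36, 0.02, 0.07]]
```

>>> carry_out(commands=[[0.01,0.002,-0.0013,-0.4,0,0],[0.012,0,0,0,0,0],[0.003,0,0,0,0,0],[0,0,0,0,0,0]])

```text
t: 58.2
ee_pos: [605.8, 22.3, 154.4]
orientation: [0.507, 1.51, -0.509]
ft_force: [0.3, -0.1, -0.7]
width: 24.2
```

```bash
python3 -c "
from h import *
s=img('scene')
plan(606,22.5,130,52.8)
b=cv2.resize(s['pixels'][165:255,290:410],None,fx=5,fy=5,interpolation=cv2.INTER_CUBIC)
cv2.imwrite('pics/crop10.png',b)
p=ctrl.get_obs()['ee_pos']
print((proj(s,[[605.4,22.8,75],[p[0]-.9,p[1]+.7,p[2]-71]])-[290,165])*5)"
```

```text
t=58.25 pos=[605.8  22.2 154.5] jaw=52.8 w=24.8 F=[-0.2 -0.1 -2.2] q=[ 0.02  0.48  1.72 -0.    0.94 -0.9 ] total [24.5  0.3 -0. ] [0.  0.  0.1] n 1
[[0.0245, 0.0003, -0.0, 0.04, 0.03, 0.07]]
[[297.76270574 291.33125386]
 [298.76439819 280.90372983]]
```

View pics/crop10.png

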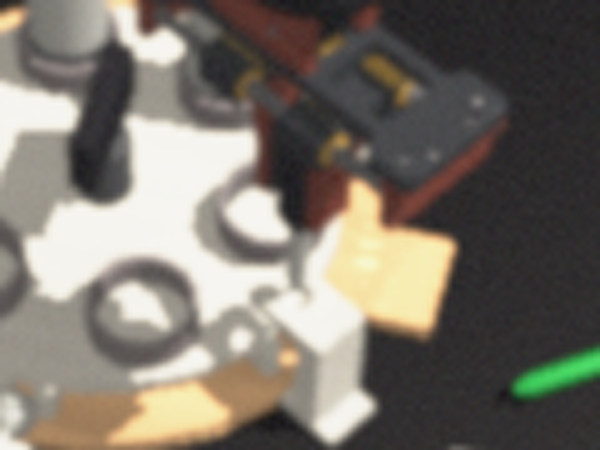

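The tip, at about (298,285), is right above the eyelet at (298,291). Inserting gently.

>>> carry_out(commands=[[0.01,0,0,0,0,0],[0.01,0,0,0,0,0],[0.006,0,0,0,0,0],[0,0,0,0,0,0]])

```text
t: 58.75
ee_pos: [605.9, 22.2, 126.7]
orientation: [0.507, 1.51, -0.509]
ft_force: [-0.6, -0.2, -1.6]
width: 24.5
```

```bash
python3 -c "
from h import *
plan(606,22.5,87,52.8)"
```

```text
t=58.75 pos=[605.9  22.2 126.7] jaw=52.8 w=24.5 F=[-0.6 -0.2 -1.6] q=[ 0.02  0.52  1.73 -0.    0.89 -0.9 ] total [39.7  0.3 -0.1] [0.  0.  0.1] n 1
[[0.0397, 0.0003, -0.0001, 0.04, 0.04, 0.06]]
```

Tip at 55 mm, through the eyelet without contact. Next are the studs (20 to 38 mm).

>>> carry_out(commands=[[0.01,0,0,0,0,0],[0.01,0,0,0,0,0],[0.01,0,0,0,0,0],[0.006,0,0,0,0,0],[0.002,0,0,0,0,0],[0,0,0,0,0,0]])

```text
t: 59.5
ee_pos: [606.1, 22.1, 86.1]
orientation: [0.507, 1.51, -0.509]
ft_force: [-1.1, -0.6, 2.2]
width: 24.8
```

```bash
python3 -c "
from h import *
plan(606,22.5,86,52.8)"
```

```text
t=59.50 pos=[606.1  22.1  86.1] jaw=52.8 w=24.8 F=[-1.1 -0.6  2.2] q=[ 0.02  0.58  1.75 -0.    0.82 -0.9 ] total [ 0.1  0.2 -0.3] [0.  0.  0.1] n 1
[[0.0001, 0.0002, -0.0003, 0.04, 0.05, 0.05]]
```

Shoulder on the plate at TCP z 86.1, as expected, with slight contact. Release and retreat upward.

>>> carry_out(commands=[[0,0,0,0,0,0],[0,0,0,0,0,0],[0,0,0,0,0,0],[0,0,0,0,0,0],[-0.03,0,0,0,0,0],[-0.045,0,0,0,0,0],[-0.045,0,0,0,0,0],[-0.045,0,0,0,0,0]], grip=0.4)

```text
t: 60.5
ee_pos: [604.0, 22.3, 252.2]
orientation: [0.505, 1.517, -0.511]
ft_force: [0.2, 0.2, 0.3]
width: 52.9
```

>>> carry_out(commands=[[-0.02,0.02,-0.04,0,0,0],[0,0.03,-0.045,0,0,0],[0,0.03,-0.045,0,0,0],[0,0.03,-0.045,0,0,0],[0,0,0,0,0,0],[0,0,0,0,0,0],[0,0,0,0,0,0]])

```text
t: 61.38
ee_pos: [532.5, 219.6, 278.9]
orientation: [0.511, 1.506, -0.508]
ft_force: [-0.2, 0.1, -0.1]
width: 52.7
```

```bash
python3 - <<'E'
from h import *
s=img('scene');t=img('top');np.save('pics/s11.npy',s);np.save('pics/t11.npy',t)
a=cv2.resize(s['pixels'][130:260,190:390],None,fx=4,fy=4,interpolation=cv2.INTER_CUBIC)
cv2.imwrite('pics/crop11.png',a)
c=np.array([518,-92.7])
for A,h in((142.7,129),(202.7,116),(262.7,103)):
    A=np.radians(A);q=c+95*np.array([np.cos(A),np.sin(A)]);print((proj(s,[*q,h])-[190,130])*4)
print('pin top,shoulder',(proj(s,[[605.3,22.8,119],[605.3,22.8,75]])-[190,130])*4)
o=ctrl.get_obs();print(o['t'],o['ee_pos'],o['qvel'].round(3))
E
```

```text
[[586.14290348 117.27482582]]
[[451.33701184 101.85013657]]
[[346.02829553 187.83083946]]
pin top,shoulder [[640.73930246 331.72862857]
 [638.2306126  372.93751102]]
61.475 [532.59629122 219.41875413 278.84907211] [ 0.002  0.001 -0.001  0.002  0.001  0.002]
```

View pics/crop11.png

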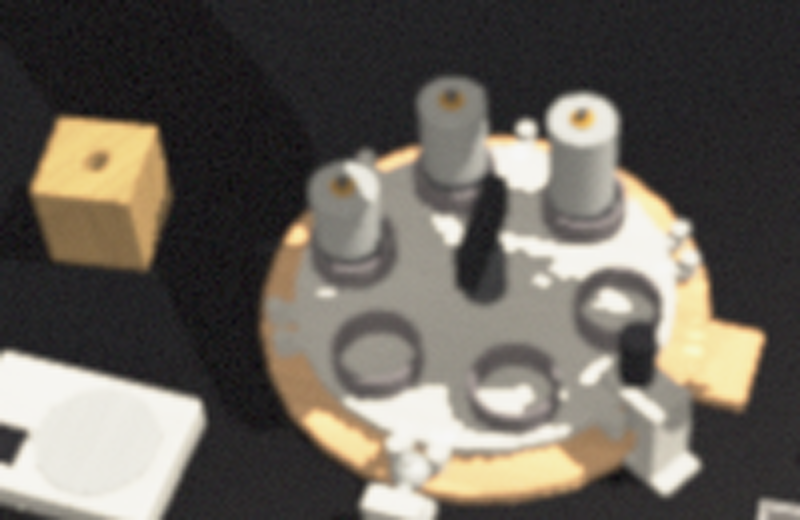

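The pin is down in the eyelet at (638,330–380) as predicted, and the stand is empty. Motor d's top seems about 1 px left of where it was, so I'm comparing the two frames numerically before handing in.

```bash
python3 - <<'E'
from h import *
A=np.load('pics/s8.npy',allow_pickle=True).item();B=np.load('pics/s11.npy',allow_pickle=True).item()
for n,d in(('before',A),('after',B)):
    h=cv2.cvtColor(d['pixels'],cv2.COLOR_BGR2HSV)
    for m,(x,y) in(('d',(336,159)),('c',(303,155)),('b',(276,177))):
        k=(h[y-6:y+7,x-7:x+8,1]>70)&(h[y-6:y+7,x-7:x+8,2]>50);yy,xx=np.nonzero(k)
        g=d['pixels'][y+9,x-14:x+15].max(1).astype(int)
        print(n,m,'stub',(xx.mean()+x-7).round(2),(yy.mean()+y-6).round(2),len(xx),'row',g.tolist())
E
```

```text
before d stub 336.57 159.1 21 row [247, 246, 245, 245, 244, 241, 220, 151, 120, 119, 120, 124, 126, 130, 133, 135, 141, 150, 159, 169, 177, 185, 174, 136, 76, 42, 36, 39, 37]
before c stub 302.48 154.95 21 row [37, 33, 36, 41, 39, 59, 92, 113, 120, 123, 122, 124, 127, 134, 138, 148, 155, 165, 173, 179, 185, 192, 194, 200, 210, 214, 211, 209, 209]
before b stub 275.41 176.5 22 row [97, 181, 238, 246, 246, 242, 206, 142, 124, 125, 121, 125, 126, 127, 127, 126, 125, 123, 122, 123, 132, 162, 177, 159, 151, 192, 232, 243, 245]
after d stub 335.15 159.55 20 row [246, 245, 245, 244, 230, 177, 129, 118, 120, 122, 126, 126, 130, 132, 134, 142, 153, 163, 174, 182, 181, 154, 102, 53, 35, 36, 32, 38, 37]
after c stub 302.6 155.15 20 row [35, 34, 38, 38, 41, 60, 93, 114, 122, 123, 125, 126, 124, 126, 128, 126, 127, 125, 125, 134, 158, 183, 194, 201, 211, 211, 210, 210, 211]
after b stub 275.14 176.55 22 row [93, 163, 210, 212, 184, 154, 135, 120, 121, 127, 124, 126, 127, 126, 126, 129, 131, 139, 159, 175, 184, 182, 158, 115, 95, 108, 132, 145, 155]
```

```bash
python3 - <<'E'
from h import *
A=np.load('pics/s8.npy',allow_pickle=True).item()
B=img('scene')
ed=lambda d,y,x0,x1:d['pixels'][y,x0:x1].max(1).astype(int)
for y in(164,170,174,178,180):
    # subpixel shift of right edge (can vs dark/white)
    a=ed(A,y,318,352);b=ed(B,y,318,352)
    print(y,a.tolist());print('   ',b.tolist())
E
```

```text
164 [194, 166, 138, 117, 112, 114, 115, 109, 96, 84, 94, 118, 145, 178, 206, 220, 227, 232, 233, 235, 234, 234, 230, 228, 219, 210, 189, 143, 79, 38, 36, 36, 36, 37]
    [195, 177, 180, 201, 212, 187, 142, 112, 104, 117, 147, 181, 212, 225, 230, 233, 235, 236, 236, 235, 233, 231, 230, 223, 209, 167, 109, 55, 38, 37, 36, 33, 35, 36]
170 [246, 247, 247, 246, 246, 245, 245, 245, 246, 245, 229, 159, 121, 120, 125, 123, 123, 127, 133, 136, 141, 149, 160, 172, 178, 183, 166, 123, 68, 41, 36, 36, 38, 39]
    [246, 246, 246, 246, 245, 245, 245, 244, 234, 182, 134, 119, 120, 122, 126, 126, 128, 132, 139, 145, 154, 168, 175, 181, 181, 149, 92, 50, 41, 36, 37, 37, 35, 34]
174 [245, 246, 246, 246, 246, 246, 245, 244, 231, 180, 132, 119, 120, 121, 123, 124, 127, 129, 131, 137, 146, 154, 161, 172, 182, 190, 210, 227, 229, 215, 170, 111, 67, 42]
    [245, 246, 246, 246, 246, 246, 246, 244, 225, 163, 124, 119, 122, 124, 124, 127, 128, 134, 142, 149, 160, 168, 177, 185, 192, 193, 212, 231, 231, 216, 168, 110, 64, 43]
178 [150, 156, 159, 157, 156, 154, 146, 125, 100, 91, 97, 108, 120, 123, 123, 126, 128, 131, 135, 139, 148, 156, 169, 176, 181, 183, 168, 177, 225, 245, 247, 247, 246, 243]
    [150, 156, 160, 174, 182, 172, 148, 123, 107, 109, 116, 120, 123, 124, 126, 127, 131, 137, 143, 153, 163, 171, 180, 186, 182, 150, 121, 161, 224, 245, 247, 247, 246, 243]
180 [150, 155, 157, 154, 154, 155, 141, 120, 104, 106, 104, 97, 114, 120, 124, 126, 125, 128, 134, 142, 149, 159, 170, 173, 178, 166, 148, 167, 216, 242, 247, 247, 247, 247]
    [149, 152, 155, 156, 154, 153, 141, 119, 97, 93, 107, 120, 124, 124, 126, 130, 135, 138, 147, 154, 163, 172, 178, 176, 160, 139, 135, 165, 217, 242, 247, 247, 247, 247]
```

Motor d shifted about 1.4 px at the top and about 1.2 px at cup level. It slid roughly 2.5 mm within the cup's play and is still upright. Handing in.

```bash
python3 -c "
from h import *
print(ctrl.close_job(), ctrl.get_obs()['t'])"
```

```text
the job is handed in; nothing more can be done
the job is handed in; nothing more can be done
```

The job is handed in at about 61.5 s on the robot's clock. I parked the lock pin in the stand. Then I loaded the three motors present in order, b, c, d (motor a was absent), turning the carousel one click anticlockwise after each. Last, I put the pin back through the eyelet.

**Last checks:**
- All three motors stand in neighbouring pockets, in order of length, close to their predicted image positions.
- The pin's shoulder is on the plate, at the same height as in the stand, with about 2 N of contact.
- The gripper is clear and at rest.

**What did not go cleanly:**
- **Green look-alike:** the green look-alike of the pin was found lying on its side after the pin was parked. An open finger probably brushed it on my first descent. It is still on the bench, and I did not stand it up again.
- **Motor d:** between the last two looks it slid about 2.5 mm inside its cup. It stayed upright and well within tolerance.
- **Bystanders:** I did not measure their final positions. I saw no shift in those that showed in the crops; the brass bell was not in the late crops.

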